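# Send a slide box down the rocker chute

## Task

Take the slide box out of its parking stand and stand it upright on the bare worktop, let go of it, then take it again by its two narrow end faces. Set it gently into the channel of the counterweighted rocker, lengthwise and on the side of the pivot toward the sloping trough, and let go, so that its own weight tips the rocker and it slides into the trough by itself; do not push the rocker with the gripper and leave the glassware and bottle undisturbed. It is done when the box lies at the bottom of the trough against the end stop and the empty rocker has swung back level.

Things in the scene. Friction and masses are not known exactly. Their poses are not given: they have to be found in the camera images.
- slide_box: White plastic slide box with a flat lid, 64 (its x) x 46 (its y) x 56 mm high, about 220 g, slick (friction about 0.2 on the rocker and trough). Origin: centre of its underside, z up. The two narrow end faces (46 mm wide, 64 mm apart) look along its x, the two broad side faces (64 mm wide, 46 mm apart) along its y. Either end may lead down the chute.
- stand: Grey plastic parking stand fixed to the worktop: base 100 (its x) x 56 (its y) x 12 mm, two 8 mm end cheeks rising to 65 mm, 72 mm apart, that cover the box's end faces. Its y sides are open: grip the box there by its broad sides, lift straight up. The box's underside stands 12 mm high, box x along stand x. Origin: base's underside centre. The worktop between stand and chute is bare.
- chute: Transfer unit fixed to the worktop: grey base 96 mm wide and yoke 125 mm high carrying an aluminium rocker, then a sloping aluminium trough. Origin: on the worktop straight under the pivot axis; its x is the direction of travel, from the rocker to the trough, y the pivot's direction, z up.
- pivot (a point): Middle of the rocker's pivot axis, 110 mm high. Rocker at rest, chute axes: level channel, floor 118 mm high from 73 mm behind to 100 mm beyond the pivot, 52 mm wide inside, open at the trough end, low wall at the rear. Cheeks 5 mm thick rise to 172 mm, 2 mm short of the box's lid, and cover the box's broad sides: fingers fit only before and behind the box.
- load_spot (a point): Middle of the channel floor 55 mm beyond the pivot on the trough side (118 mm high, rocker at rest): where the middle of the box's underside should be set. The box tips the rocker and slides out if its middle is 35 to 65 mm beyond the pivot; set on the other side it stays.
- trough_seat (a point): Point on the trough floor, 28 mm high, where the middle of the box's underside comes to rest against the end stop. The trough is 56 mm wide inside; its floor slopes down at 0.42 rad from 95 mm beyond the pivot (62 mm high) to the end stop about 200 mm beyond the pivot.
- rocker (a joint): Tilt of the rocker about its pivot in rad: 0 = at rest, level, held by its counterweight; grows to 0.5 at the stop as the trough-side end goes down. Damped: under the box it tips in about 0.5 to 2 s after release, the box starts to slide at about 0.2 rad, and the empty rocker takes about 2 to 4 s to swing back.
- flask: Glass conical flask, 83 mm wide, 130 mm high, bystander. Origin: centre of its underside.
- bottle: Brown reagent bottle with a cap, 60 mm wide, 125 mm high, bystander. Origin: centre of its underside.
- beaker: Glass beaker, 75 mm wide, 92 mm high, bystander. Origin: centre of its underside.
Not all that is in view belongs to the job. Of the things shaped like the slide_box, the white one is meant.

How it is judged:
By the outcome, as a careful person would: the job done as asked, in the order asked, and still so for the second after the job is handed in, with the robot touching nothing.
It also fails if it takes over 72 s, if anything falls off the work surface, if the arm or the gripper's body presses on something with over 40 N, if the wrist force passes 120 N, or if a joint passes its speed limit or range.

## Robot

A 6-joint arm with a two-finger parallel gripper is mounted at the origin on a cart in front of the work surface, level with it; the furniture and walls round the work are solid. World frame = base frame: x ahead of the robot, y to its left, z up, the work surface at z = 0. Lengths are in m, angles in rad, forces in N, time in s.
With the tool pointing down it reaches from about 0.375 to 0.9 m from the base axis. Payload 3.1 kg.
Tool frame: the origin (TCP) lies at the centre of the arm's flange, where the gripper is bolted on; the fingertips stand tip_reach ahead of it and the grasp point (between the pads) lies 164 mm ahead of it (tip_reach is the distance from the TCP to the fingertips, in m); z points along the fingers, y is the direction in which the jaws open and shut (so a half turn about z gives the same grasp; the last joint's range is limited). The gripper opens to 87 mm and grips with 3 to 60 N. Pads are 19 mm wide; open, the fingers measure 117 mm over their backs; the gripper's body (75 mm by 190 mm) begins 51 mm behind the grasp point.
Start: joints at [0.972, 0.527, 1.433, -0, 1.181, -0.178], TCP at [0.255, 0.57, 0.405] pointing down, gripper open.
Joint ranges: [-3.08, 3.08], [-0.75, 2.2], [0.22, 2.44], [-1.43, 4.57], [0, 2.65], [-2.85, 2.85]. Speed limits (rad/s): [2.79, 2.79, 3.14, 3.14, 3.14, 3.14].

## Interface

Orientations are given as a unit quaternion [x, y, z, w].
In Python, from rig import get_obs, camera, hand_in, tip_reach gives the robot as it stands. The module is installed in compiled form; this text tells all that it offers.
- The arm moves only by the tool servo_tool, never from a script. Its argument "steps" is one flat list of numbers, 5 for each row, row after row: the finger opening in m, from 0 to 0.087, then the shift along the tool's x, y, z in m, then the turn about the tool's z in rad. A call has 1 to 12 rows; each row is the pose to reach, as a shift and turn from the pose commanded when the call began, along the tool's axes at that moment; what a row does not reach only later rows make up. A row lasts 1/8 s, in which the tool goes at most 62.5 mm and 10.7 degrees, less where a joint would pass 70% of its speed; a pose out of reach is approached as far as the arm can. A call with a gripper value outside its range is refused whole. The fingers move at their own pace and stop on an object; "force" is the grip in N (left out, the last holds). Time passes only in rows, so rows that repeat a pose let the fingers close. It gives the time, the measured TCP pose, the force and the opening at its end, in the units of the state.
- get_obs(): the state, without advancing time (a new reading comes with each control period).
- camera(name): name is "scene" or "top"; returns a dict with "pixels" (480x640x3 uint8, blue, green, red), "vertical_fov" (degrees; the focal length in pixels is half the picture's height over the tangent of half this angle, whatever the lens; pixels are square), "cx", "cy" (the principal point, pixels), "T" (4x4, takes a point from camera to world coordinates). Camera axes: x right, y up, looking along -z (the intrinsics and any distortion apply to the point x, -y, -z); pixel columns grow to the right and rows downward; lengths in m; the calibration is good to about 2 mm. A picture is of the moment at which its call begins. There is no depth.
- hand_in(): hands the job in, once; it reports no verdict.
The state is a dict: "time": time; "q": joint angles; "joint_velocities": joint speeds; "joint_torque": joint torques, N m; "position": TCP position; "tool_rot": TCP orientation; "ft_force": force on the tool from outside, world axes, zero at the start; "moment": the same for the moment, N m; "grip_width": finger opening in m.
Only numpy, scipy, OpenCV 4.12 (cv2) and the standard library are available. Lean on these libraries where they do the work, as an engineer would, in place of code of your own. Each camera call takes 0.05 s, during which the arm holds its last target.

## Working session

There is one attempt and no reset: what is moved stays moved. The work goes in short steps, Python scripts to look and compute and a tool call to move; the robot and the scene stay as the last step left them, time stands still between calls to the robot, and variables do not carry over. Pictures are saved under pics/ and viewed, and the job is handed in when it is done.

Besides the shell and the picture viewer there is one more tool, called after "Emit:" by a JSON object that holds its "name" and its "arguments", one argument or row to a line. servo_tool: Moves the arm, as the interface text tells. Its arguments: {"type":"object","properties":{"steps":{"type":"array"},"force":{"type":"number"}},"required":["steps"]}

```bash
mkdir -p pics
python3 - <<'E'
from rig import *
import cv2,numpy as np
o=get_obs();print({k:np.round(v,4).tolist() for k,v in o.items()},tip_reach if not callable(tip_reach) else tip_reach())
for n in("scene","top"):
    c=camera(n);cv2.imwrite(f"pics/{n}0.png",c["pixels"]);print(n,{k:v for k,v in c.items() if k!="pixels"})
    np.savez(f"{n}0.npz",**c)
E
```

```text
{'time': 0.0, 'q': [0.9715, 0.5285, 1.4339, -0.0, 1.1814, -0.1785], 'joint_velocities': [-0.0014, -0.0003, 0.0002, 0.0004, -0.0013, -0.0005], 'joint_torque': [0.0024, -44.004, -17.6596, 0.0634, 0.0582, -0.0002], 'position': [0.2551, 0.5702, 0.4038], 'tool_rot': [0.2088, 0.978, -0.001, -0.0004], 'ft_force': [0.203, -0.7816, 0.2178], 'moment': [-0.012, -0.0407, -0.0348], 'grip_width': 0.0874} 0.1822
scene {'vertical_fov': 42.78313746642234, 'cx': 309.432109600354, 'cy': 241.0726315722893, 'T': array([[ 0.70129437,  0.47731315, -0.52948877, -0.26312157],
       [-0.7125433 ,  0.49189129, -0.5003249 , -1.10229267],
       [ 0.02163926,  0.72815871,  0.68506688,  1.16626812],
       [ 0.        ,  0.        ,  0.        ,  1.        ]])}
top {'vertical_fov': 45.3310643597271, 'cx': 314.9923894889778, 'cy': 230.00369534131266, 'T': array([[ 0.00995436,  0.99178619, -0.12751884,  0.35530119],
       [-0.9996997 ,  0.00701489, -0.02347967, -0.35786084],
       [-0.02239228,  0.12771427,  0.99155819,  1.31067976],
       [ 0.        ,  0.        ,  0.        ,  1.        ]])}
```

View pics/scene0.png

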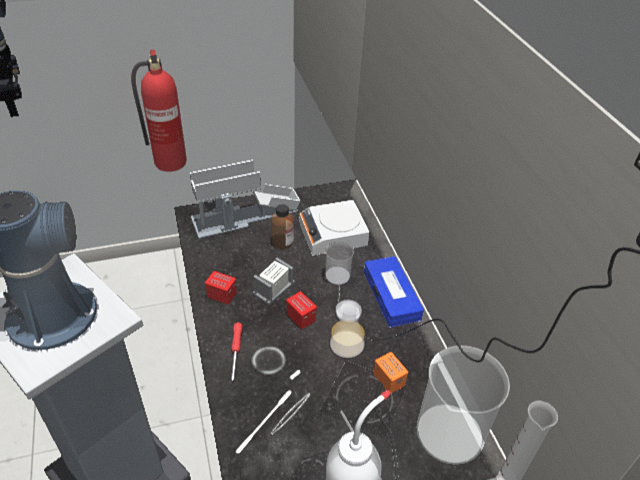

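View pics/top0.png

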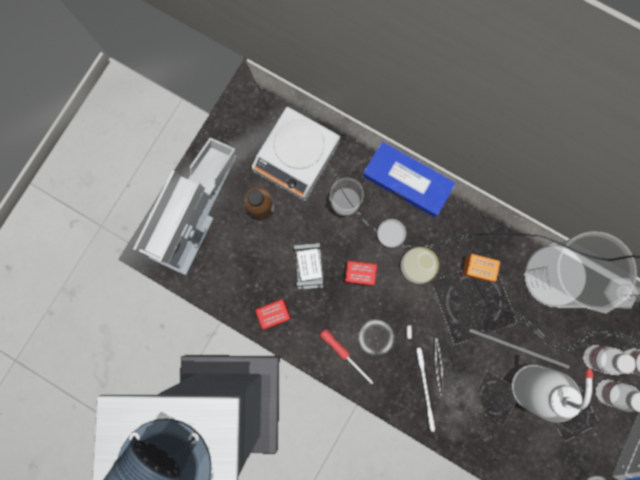

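```bash
cat > h.py <<'E'
import numpy as np,cv2
def ld(f):
    c=dict(np.load(f));return c
def ray(c,u,v):
    f=240/np.tan(np.radians(float(c["vertical_fov"]))/2)
    d=np.array([(u-c["cx"])/f,-(v-c["cy"])/f,-1.]);T=c["T"]
    return T[:3,3],T[:3,:3]@d
def pl(c,u,v,z):
    o,d=ray(c,u,v);return o+d*(z-o[2])/d[2]
def pj(c,p):
    f=240/np.tan(np.radians(float(c["vertical_fov"]))/2)
    T=c["T"];q=T[:3,:3].T@(np.array(p)-T[:3,3]);return np.array([c["cx"]+f*q[0]/-q[2],c["cy"]-f*q[1]/-q[2]])
def crop(c,u0,v0,u1,v1,k,fn):
    im=c["pixels"][v0:v1,u0:u1];cv2.imwrite(fn,cv2.resize(im,None,fx=k,fy=k,interpolation=cv2.INTER_CUBIC))
E
python3 - <<'E'
from h import *
t=ld("top0.npz");s=ld("scene0.npz")
crop(t,280,230,340,300,8,"pics/tbox.png")
crop(t,110,120,270,280,4,"pics/tch.png") if 0 else crop(t,120,130,250,280,4,"pics/tch.png")
crop(s,240,245,310,310,8,"pics/sbox.png")
crop(s,170,150,310,245,5,"pics/sch.png")
E
```

```text
(no output)
```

View pics/tbox.png

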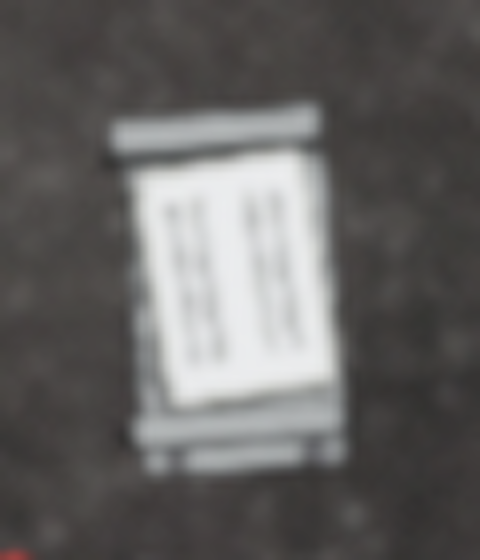

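View pics/tch.png

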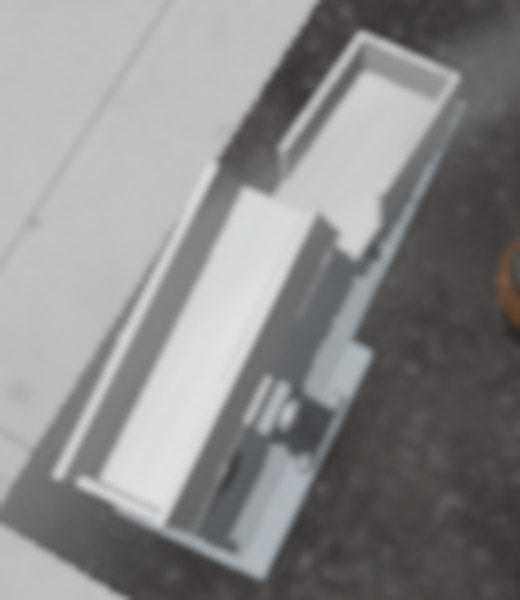

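View pics/sbox.png

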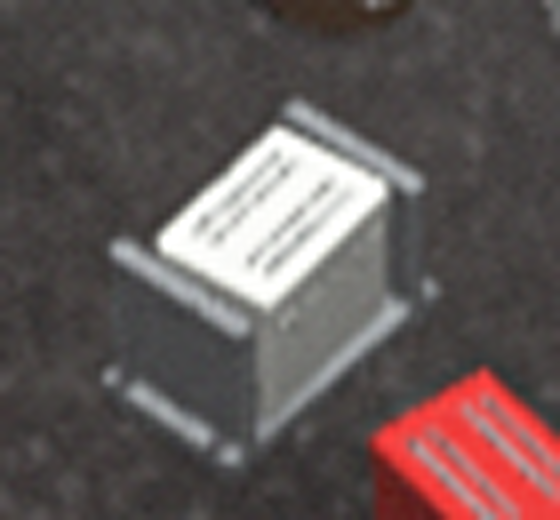

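View pics/sch.png

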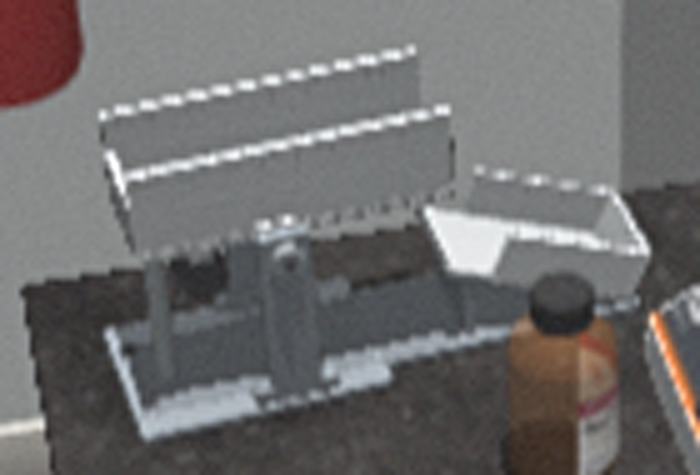

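Run:
```python
from h import *
t=ld("top0.npz");s=ld("scene0.npz")
# straightness: bench front edge in top, via dark/bright transition along columns 290..430
for c,n,roi in((t,"top",(285,235,335,285)),(s,"scene",(245,250,305,300))):
    hsv=cv2.cvtColor(c["pixels"],cv2.COLOR_BGR2HSV)
    m=((hsv[...,2]>(215 if n=="top" else 215))&(hsv[...,1]<25)).astype(np.uint8)
    u0,v0,u1,v1=roi;mm=np.zeros_like(m);mm[v0:v1,u0:u1]=m[v0:v1,u0:u1]
    mm=cv2.morphologyEx(mm,cv2.MORPH_CLOSE,np.ones((5,5),np.uint8))
    cs,_=cv2.findContours(mm,0,2);k=max(cs,key=cv2.contourArea)
    P=np.array([pl(c,*p[0],.068)[:2] for p in k],np.float32)
    r=cv2.minAreaRect(P*1000);print(n,len(k),r)
    M=cv2.moments(k);print(pl(c,M["m10"]/M["m00"],M["m01"]/M["m00"],.068))
# stand cheeks
f=lambda c,a,u0,v0,k,z:print([np.round(pl(c,u0+x/k,v0+y/k,z)[:2]*1000,1).tolist() for x,y in a])
f(t,[(112,125),(320,108),(345,405),(137,420),(318,133),(137,447),(345,430),(112,152)],280,230,8,.065)
f(s,[(115,247),(245,328),(422,185),(294,100),(130,237),(285,118)],240,245,8,.065)
print("cheeks scene")
f(s,[(100,115),(415,50),(130,178),(450,108)],170,150,5,.172)
f(t,[(212,165),(60,478),(325,213),(170,525)],120,130,4,.172)
f(t,[(240,188),(100,478),(165,522),(325,215)],120,130,4,.118)
# distortion check
g=cv2.cvtColor(t["pixels"],cv2.COLOR_BGR2GRAY).astype(int)
pts=[]
for u in range(285,475,15):
    col=g[300:480,u]; j=np.where(col>130)[0]
    j=[v for v in range(300+0,480) if g[v,u]>110 and g[min(v+6,479),u]>110 and g[v-6,u]<90]
    if j: pts.append((u,j[-1]))
print(pts)
```

```text
top 32 ((440.4134216308594, -316.39923095703125), (59.491172790527344, 42.43165969848633), 9.94848918914795)
[ 0.44042002 -0.31620267  0.068     ]
scene 33 ((442.9645690917969, -315.3194580078125), (61.68622589111328, 44.5911979675293), 10.278640747070312)
[ 0.44268706 -0.31607081  0.068     ]
[[480.8, -282.9], [485.9, -339.6], [405.3, -347.0], [400.8, -290.9], [479.1, -339.1], [393.5, -291.0], [398.6, -347.1], [473.5, -283.0]]
[[401.2, -291.3], [406.8, -344.1], [487.6, -338.2], [484.8, -282.8], [407.3, -291.3], [477.2, -286.8]]
cheeks scene
[[465.5, 31.7], [625.7, -40.1], [443.5, -22.4], [604.1, -92.6]]
[[620.3, -40.5], [459.8, 29.4], [595.7, -99.2], [436.7, -27.1]]
[[620.5, -40.9], [464.9, 26.7], [442.1, -8.7], [606.0, -86.9]]
[(285, 365), (300, 374), (315, 384), (330, 393), (345, 402), (360, 411), (375, 420), (390, 429), (405, 438), (420, 447), (435, 456), (450, 466), (465, 475)]
```

```bash
cat > edges.py <<'E'
from h import *
def prof_fit(c,a,b,mode,half=5,n=60):
    """refine a line a->b (pixels): mode 'peak' bright ridge centroid, 'edge' max gradient; returns refined end points"""
    g=cv2.GaussianBlur(cv2.cvtColor(c["pixels"],cv2.COLOR_BGR2GRAY).astype(np.float32),(0,0),.5)
    a=np.array(a,float);b=np.array(b,float);d=(b-a)/np.linalg.norm(b-a);nrm=np.array([-d[1],d[0]])
    o=np.arange(-half,half+.01,.25);X=[]
    for s in np.linspace(.08,.92,n):
        p=a+s*(b-a);q=p+o[:,None]*nrm
        v=cv2.remap(g,q[:,0].astype(np.float32)[None],q[:,1].astype(np.float32)[None],cv2.INTER_LINEAR)[0]
        w=np.clip(v-np.percentile(v,70),0,None) if mode=="peak" else np.abs(np.gradient(v))**2
        X.append((s*np.linalg.norm(b-a),(w*o).sum()/w.sum()))
    X=np.array(X);
    for _ in range(3):
        k=np.polyfit(X[:,0],X[:,1],1);r=X[:,1]-np.polyval(k,X[:,0]);X=X[np.abs(r)<=2*r.std()+1e-9]
    f=lambda s:a+d*s+nrm*np.polyval(k,s)
    return f(0),f(np.linalg.norm(b-a)),r.std()
E
python3 - <<'E'
from edges import *
t=ld("top0.npz");s=ld("scene0.npz")
def run(c,u0,v0,k,a,b,mode,z,half,n):
    A,B,r=prof_fit(c,(u0+a[0]/k,v0+a[1]/k),(u0+b[0]/k,v0+b[1]/k),mode,half)
    P=pl(c,*A,z)*1e3;Q=pl(c,*B,z)*1e3;d=Q-P
    print(n,"res %.2f"%r,A.round(1),B.round(1),P[:2].round(1),Q[:2].round(1),"yaw %.2f"%np.degrees(np.arctan2(d[1],d[0])), "perp@n(23.7) ",np.round([ [.402,.9157]@X[:2] for X in(P,Q)],1))
run(s,170,150,5,(100,115),(415,50),"peak",.172,3,"s far")
run(s,170,150,5,(130,178),(450,108),"peak",.172,3,"s near")
run(t,120,130,4,(60,478),(212,165),"peak",.172,3,"t far ridge")
run(t,120,130,4,(170,525),(325,213),"edge",.172,2.5,"t near outer")
run(t,120,130,4,(100,478),(240,188),"edge",.118,2.5,"t floor far edge")
crop(t,120,165,215,280,6,"pics/tch2.png")
E
```

```text
s far res 0.13 [189.9 172.5] [252.9 159.5] [466.7  33.7] [627.1 -38.1] yaw -24.14 perp@n(23.7)  [218.5 217.2]
s near res 0.10 [195.8 184.7] [259.9 171.2] [445.5 -19.1] [605.1 -91.1] yaw -24.29 perp@n(23.7)  [161.6 159.8]
t far ridge res 0.05 [133.8 248.9] [172.4 171. ] [460.9  31.8] [620.9 -39.3] yaw -23.97 perp@n(23.7)  [214.5 213.6]
t near outer res 0.03 [161.  260.5] [199.6 182.4] [438.2 -24. ] [597.4 -95.7] yaw -24.26 perp@n(23.7)  [154.2 152.5]
t floor far edge res 0.05 [144.3 249.2] [180.2 177.1] [465.6  28.2] [620.3 -41.3] yaw -24.20 perp@n(23.7)  [213.  211.6]
```

View pics/tch2.png

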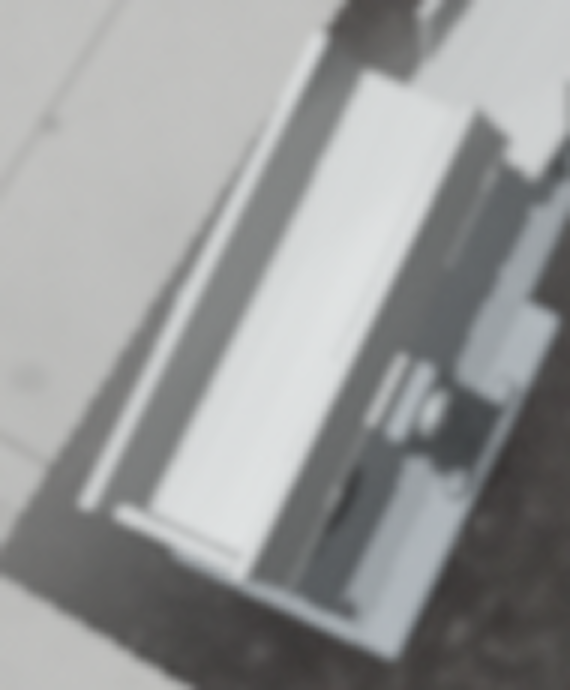

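Run:
```python
from h import *
t=ld("top0.npz");s=ld("scene0.npz")
print("cap",pl(t,256,198,.125),pl(s,283,210,.125))
for n,u,v in(("redA",272,314),("redB",361,273)):print(n,pl(t,u,v,.056))
print("beaker",pl(t,345,195,.092),"scale",pl(t,300,215,.118)[:2],"edge floor",pl(t,185,300,0),pl(t,285,365,0),pl(t,125,262,0))
for p in((.47,-.19,0),(.48,-.17,0)):print(p,pj(t,p),pj(s,p))
```

```text
cap [ 0.57468705 -0.20516194  0.125     ] [ 0.57660565 -0.21031258  0.125     ]
redA [ 0.33268478 -0.23689105  0.056     ]
redB [ 0.42300302 -0.42926397  0.056     ]
beaker [ 0.58846483 -0.3928653   0.092     ] scale [ 0.54024762 -0.29779225] edge floor [ 0.36115241 -0.03250164  0.        ] [ 0.21918866 -0.26280433  0.        ] [0.44655007 0.10965064 0.        ]
(0.47, -0.19, 0) [255.12297105 252.87477865] [249.36070148 259.91620333]
(0.48, -0.17, 0) [246.53987347 248.4651251 ] [247.24163778 254.34618702]
```

Emit:
{"name": "servo_tool", "arguments": {
  "steps": [0.08,-0.048,-0.037,0,0.16,0.08,-0.096,-0.074,0,0.32,0.08,-0.144,-0.111,0,0.48,0.08,-0.192,-0.148,0,0.64,0.08,-0.24,-0.185,0,0.8,0.08,-0.288,-0.222,0,0.96,0.08,-0.336,-0.259,0,1.12,0.08,-0.377,-0.292,0,1.28,0.08,-0.395,-0.35,0,1.44,0.08,-0.41,-0.41,0,1.6,0.08,-0.43,-0.465,0,1.76,0.08,-0.45,-0.52,0,1.92]
}}

```text
time: 1.6
position: [0.453, -0.0898, 0.4046]
tool_rot: [0.922, 0.387, 0.0, -0.0]
ft_force: [1.2, -0.7, -0.4]
grip_width: 0.0801
```

Emit:
{"name": "servo_tool", "arguments": {
  "steps": [0.08,-0.035,0.031,0,0.16,0.08,-0.072,0.064,0,0.32,0.08,-0.112,0.1,0,0.46,0.08,-0.15,0.132,0.02,0.618,0.08,-0.17,0.15,0.06,0.618,0.08,-0.17,0.15,0.1,0.618,0.08,-0.17,0.15,0.1,0.618]
}}

```text
time: 2.48
position: [0.4417, -0.3138, 0.3018]
tool_rot: [0.996, 0.091, -0.003, -0.003]
ft_force: [-0.3, 0.3, 0.3]
grip_width: 0.0801
```

Run:
```python
from rig import *
from h import *
print(np.round(get_obs()["position"],4))
t=camera("top");s=camera("scene");np.savez("t1.npz",**t);np.savez("s1.npz",**s)
cv2.imwrite("pics/h1.png",np.hstack([cv2.resize(t["pixels"][200:330,230:400],None,fx=2.3,fy=2.3),cv2.resize(s["pixels"][170:300,210:380],None,fx=2.3,fy=2.3)]))
```

```text
[ 0.4417 -0.3138  0.3018]
```

View pics/h1.png

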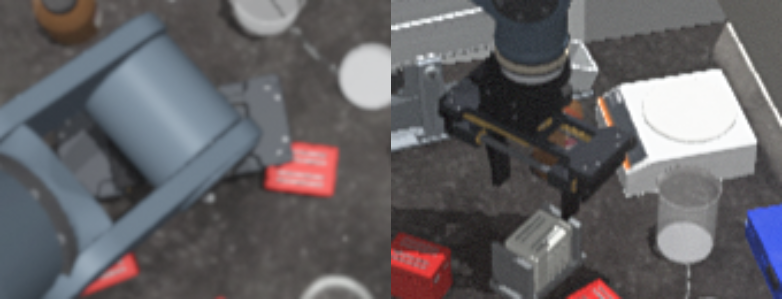

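Emit:
{"name": "servo_tool", "arguments": {
  "force": 25,
  "steps": [0.08,0,0,0.03,0,0.08,0,0,0.065,0,0.08,0,0,0.091,0,0.08,0,0,0.091,0,0.03,0,0,0.091,0,0.03,0,0,0.091,0,0.03,0,0,0.091,0,0.03,0,0,0.091,0,0.03,0,0,0.091,0,0.03,0,0,0.091,0]
}}

```text
time: 3.82
position: [0.4431, -0.3147, 0.2142]
tool_rot: [0.996, 0.091, 0.0, 0.0]
ft_force: [0.1, 0.7, 4.4]
grip_width: 0.046
```

Emit:
{"name": "servo_tool", "arguments": {
  "steps": [0.03,0,0,-0.015,0,0.03,0,0,-0.05,0,0.03,0,0,-0.09,0,0.03,0,0,-0.1,0,0.03,0.002,-0.04,-0.1,0.15,0.03,0.004,-0.08,-0.1,0.3,0.03,0.006,-0.12,-0.1,0.45,0.03,0.007,-0.15,-0.09,0.6,0.03,0.0073,-0.1666,-0.05,0.603,0.03,0.0073,-0.1666,-0.02,0.603,0.03,0.0073,-0.1666,-0.01,0.603,0.03,0.0073,-0.1666,-0.01,0.603]
}}

```text
time: 5.32
position: [0.4198, -0.1494, 0.2231]
tool_rot: [0.978, -0.209, -0.001, -0.0]
ft_force: [0.4, 0.3, -2.6]
grip_width: 0.0455
```

Run:
```python
from rig import *
from h import *
o=get_obs();print(np.round(o["position"],4),o["ft_force"],o["grip_width"])
t=camera("top");s=camera("scene");np.savez("t2.npz",**t);np.savez("s2.npz",**s)
cv2.imwrite("pics/h2.png",np.hstack([cv2.resize(t["pixels"][200:330,180:350],None,fx=2.3,fy=2.3),cv2.resize(s["pixels"][170:300,180:350],None,fx=2.3,fy=2.3)]))
```

```text
[ 0.4198 -0.1494  0.2231] [ 0.43484773  0.31837131 -2.59175102] 0.04551522209930242
```

View pics/h2.png

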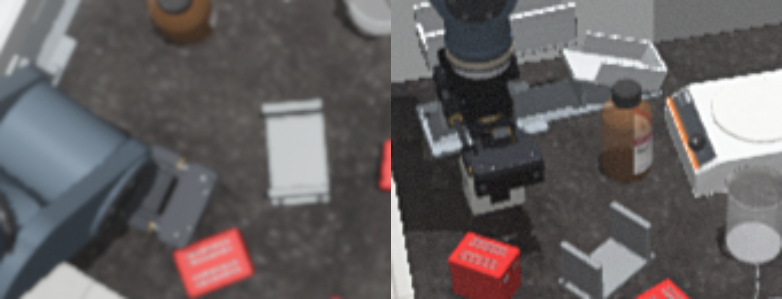

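Emit:
{"name": "servo_tool", "arguments": {
  "steps": [0.03,0,0,0.008,0,0.03,0,0,0.015,0,0.03,0,0,0.0195,0,0.03,0,0,0.0205,0,0.03,0,0,0.0205,0]
}}

```text
time: 6.05
position: [0.4198, -0.1493, 0.2032]
tool_rot: [0.978, -0.209, -0.0, -0.0]
ft_force: [0.7, 0.2, -1.7]
grip_width: 0.0462
```

Emit:
{"name": "servo_tool", "arguments": {
  "steps": [0.03,0,0,0.001,0,0.03,0,0,0.0015,0,0.03,0,0,0.0015,0]
}}

```text
time: 6.42
position: [0.4198, -0.1493, 0.2022]
tool_rot: [0.978, -0.209, 0.0, 0.0]
ft_force: [-0.8, 0.4, 4.5]
grip_width: 0.0456
```

Emit:
{"name": "servo_tool", "arguments": {
  "steps": [0.087,0,0,0,0,0.087,0,0,0,0]
}}

```text
time: 6.68
position: [0.4199, -0.1494, 0.2018]
tool_rot: [0.978, -0.209, 0.0, 0.0]
ft_force: [0.2, -0.4, -0.1]
grip_width: 0.0585
```

Emit:
{"name": "servo_tool", "arguments": {
  "steps": [0.087,0,0,0,0,0.087,0,0,-0.03,0,0.087,0,0,-0.08,0,0.087,0,0,-0.12,0,0.087,0,0,-0.12,-0.18,0.087,0,0,-0.12,-0.36,0.087,0,0,-0.12,-0.54,0.087,0,0,-0.12,-0.72,0.087,0,0,-0.12,-0.9,0.087,0,0,-0.12,-1.08,0.087,0,0,-0.12,-1.26,0.087,0,0,-0.12,-1.44]
}}

```text
time: 8.18
position: [0.4197, -0.1492, 0.3216]
tool_rot: [0.871, 0.491, -0.0, -0.0]
ft_force: [0.4, -0.1, 0.0]
grip_width: 0.0872
```

Emit:
{"name": "servo_tool", "arguments": {
  "steps": [0.087,0,0,0,-0.131,0.087,0,0,0,-0.131,0.087,0,0,0.05,-0.131,0.087,0,0,0.09,-0.131,0.087,0,0,0.115,-0.131,0.087,0,0,0.12,-0.131,0.087,0,0,0.12,-0.131]
}}

```text
time: 9.05
position: [0.4199, -0.1494, 0.2019]
tool_rot: [0.839, 0.544, -0.0, -0.0]
ft_force: [0.4, -0.0, -0.4]
grip_width: 0.087
```

Emit:
{"name": "servo_tool", "arguments": {
  "force": 20,
  "steps": [0.05,0,0,0,0,0.05,0,0,0,0,0.05,0,0,0,0,0.05,0,0,0,0,0.05,0,0,0,0,0.05,0,0,0,0,0.05,0,0,0,0]
}}

```text
time: 9.93
position: [0.42, -0.1493, 0.2023]
tool_rot: [0.839, 0.544, 0.0, 0.001]
ft_force: [-0.1, 0.3, 6.2]
grip_width: 0.0637
```

Emit:
{"name": "servo_tool", "arguments": {
  "steps": [0.05,0,0,-0.015,0,0.05,0,0,-0.06,0,0.05,0,0,-0.12,0,0.05,0,0,-0.175,0,0.05,0.02,0.01,-0.195,0,0.05,0.06,0.035,-0.195,0,0.05,0.1,0.06,-0.195,0,0.05,0.135,0.08,-0.195,0,0.05,0.15,0.092,-0.195,0,0.05,0.1555,0.0957,-0.195,0,0.05,0.1555,0.0957,-0.195,0,0.05,0.1555,0.0957,-0.195,0]
}}

```text
time: 11.42
position: [0.5697, -0.0468, 0.3965]
tool_rot: [0.839, 0.544, -0.001, -0.001]
ft_force: [-0.7, 0.1, -2.3]
grip_width: 0.0638
```

Run:
```python
from rig import *
from h import *
o=get_obs();print(np.round(o["position"],4),np.round(o["tool_rot"],4),o["ft_force"],o["grip_width"])
t=camera("top");s=camera("scene");np.savez("t3.npz",**t);np.savez("s3.npz",**s)
crop(t,120,140,250,270,4,"pics/t3.png");crop(s,170,110,310,250,5,"pics/s3.png")
```

```text
[ 0.5697 -0.0468  0.3965] [ 8.392e-01  5.438e-01 -6.000e-04 -5.000e-04] [-0.72770438  0.13867666 -2.29109145] 0.06379814851134014
```

View pics/t3.png

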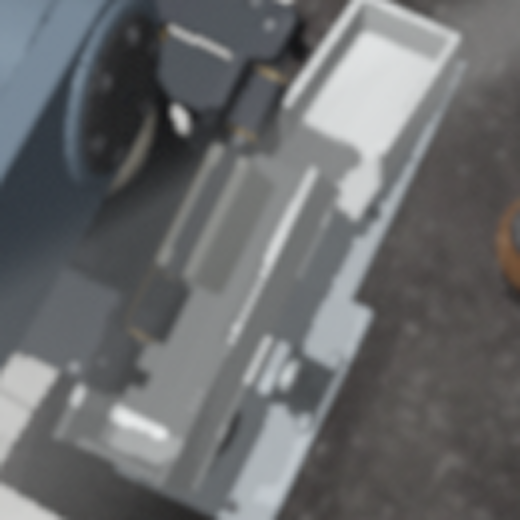

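View pics/s3.png

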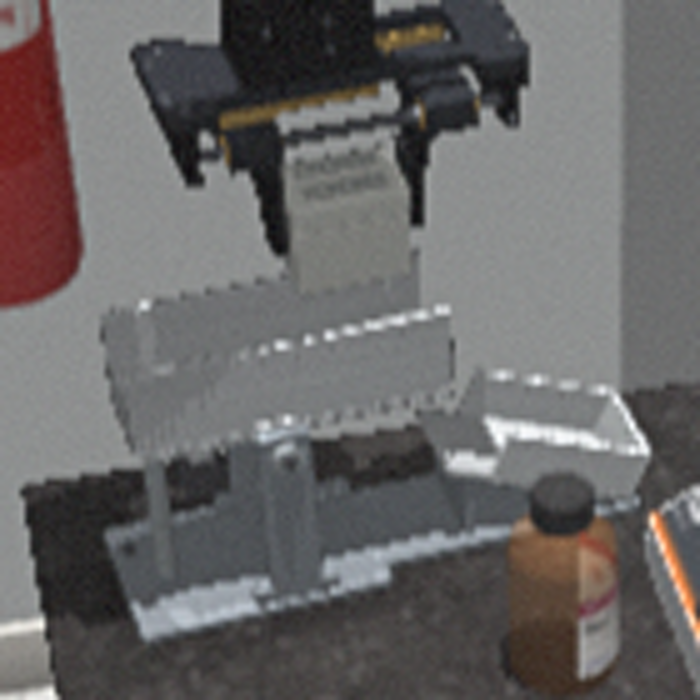

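Run:
```python
from edges import *
from rig import get_obs
print(np.round(get_obs()["position"],4))
t=ld("t3.npz");s=ld("s3.npz")
th=np.radians(-24.15);T=np.array([np.cos(th),np.sin(th)]);N=np.array([-np.sin(th),np.cos(th)])
c0=np.array([569.8,-46.8]);print("tcp along/perp",T@c0,N@c0)
def run(c,u0,v0,k,a,b,mode,z,half,n):
    A,B,r=prof_fit(c,(u0+a[0]/k,v0+a[1]/k),(u0+b[0]/k,v0+b[1]/k),mode,half)
    P=pl(c,*A,z)*1e3;Q=pl(c,*B,z)*1e3;d=Q-P
    print(n,"res %.2f"%r,A.round(1),B.round(1),"yaw %.2f"%np.degrees(np.arctan2(d[1],d[0])),"along",np.round([T@X[:2] for X in(P,Q)],1),"perp",np.round([N@X[:2] for X in(P,Q)],1))
run(s,170,110,5,(300,292),(406,277),"edge",.1943,2.5,"s box near bottom")
run(t,120,140,4,(213,290),(270,175),"edge",.1943,1.5,"t box near bottom")
run(t,120,140,4,(188,277),(243,162),"edge",.2503,1.5,"t box near top?")
run(s,170,110,5,(300,335),(448,311),"peak",.172,3,"s near cheek")
s0=ld("scene0.npz");t0=ld("top0.npz")
run(s0,170,150,5,(100,115),(415,50),"peak",.172,3,"s far")
run(s0,170,150,5,(130,178),(450,108),"peak",.172,3,"s near")
run(t0,120,130,4,(60,478),(212,165),"peak",.172,3,"t far ridge")
run(t0,120,130,4,(170,525),(325,213),"edge",.172,2.5,"t near outer")
crop(t,160,170,200,225,14,"pics/t3b.png");crop(s,215,130,265,185,12,"pics/s3b.png")
```

```text
[ 0.5699 -0.0468  0.3967]
tcp along/perp 539.0768152212142 190.41656254368408
s box near bottom res 0.20 [230.  168.4] [251.1 164.3] yaw -25.45 along [510.6 568.1] perp [173.8 172.5]
t box near bottom res 0.03 [174.2 213. ] [188.4 184.2] yaw -24.15 along [505.9 569.6] perp [169.2 169.2]
t box near top? res 0.10 [167.2 209.4] [180.4 180.3] yaw -22.09 along [504.8 565. ] perp [166.7 168.9]
s near cheek res 0.12 [230.1 177.9] [259.4 171.2] yaw -22.55 along [506.3 588.3] perp [162.7 165. ]
s far res 0.13 [189.9 172.5] [252.9 159.5] yaw -24.14 along [412.  587.8] perp [221.7 221.8]
s near res 0.10 [195.8 184.7] [259.9 171.2] yaw -24.29 along [414.3 589.5] perp [164.9 164.4]
t far ridge res 0.05 [133.8 248.9] [172.4 171. ] yaw -23.97 along [407.6 582.6] perp [217.6 218.2]
t near outer res 0.03 [161.  260.5] [199.6 182.4] yaw -24.26 along [409.6 584.3] perp [157.4 157.1]
```

View pics/t3b.png

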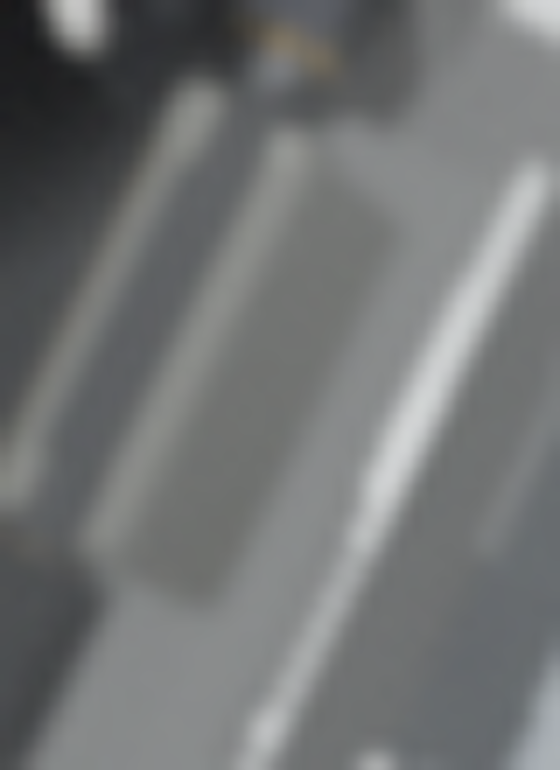

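View pics/s3b.png

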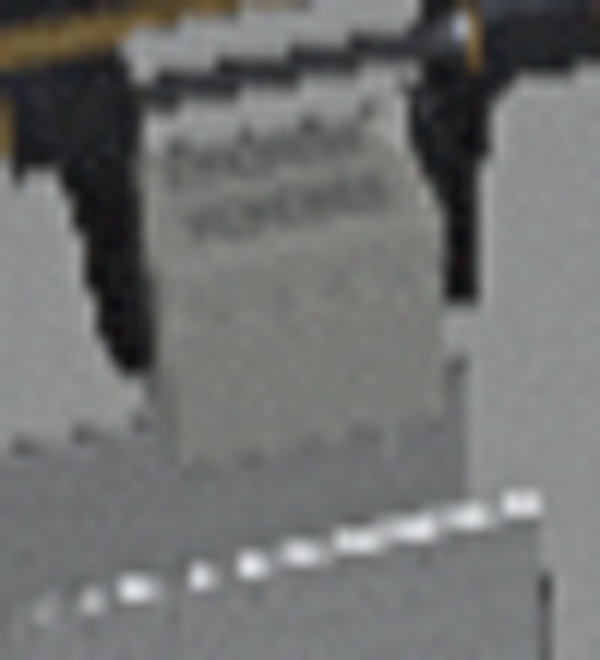

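Emit:
{"name": "servo_tool", "arguments": {
  "steps": [0.05,-0.0032,0.002,0,0,0.05,-0.0032,0.002,0,0,0.05,-0.0032,0.002,0.01,0,0.05,-0.0032,0.002,0.02,0,0.05,-0.0032,0.002,0.03,0,0.05,-0.0032,0.002,0.03,0]
}}

```text
time: 12.28
position: [0.5714, -0.05, 0.3663]
tool_rot: [0.839, 0.544, 0.0, -0.0]
ft_force: [0.7, 1.5, -0.6]
grip_width: 0.0643
```

Run:
```python
from rig import *
from h import *
o=get_obs();print(np.round(o["position"],4),np.round(o["tool_rot"],4),o["ft_force"],o["grip_width"])
t=camera("top");s=camera("scene");np.savez("t4.npz",**t);np.savez("s4.npz",**s)
cv2.imwrite("pics/h4.png",np.hstack([cv2.resize(t["pixels"][165:235,145:215],None,fx=5.6,fy=5.6,interpolation=2),cv2.resize(s["pixels"][120:190,205:275],None,fx=5.6,fy=5.6,interpolation=2)]))
```

```text
[ 0.5714 -0.05    0.3663] [ 8.390e-01  5.442e-01  1.000e-04 -1.000e-04] [ 0.70346737  1.51330574 -0.63746566] 0.06434544160144576
```

View pics/h4.png

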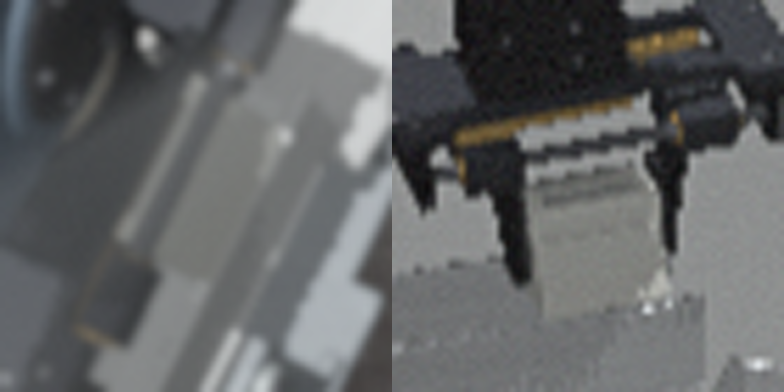

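Emit:
{"name": "servo_tool", "arguments": {
  "steps": [0.05,-0.0008,0,0,0,0.05,-0.0008,0,0.01,0,0.05,-0.0008,0,0.018,0,0.05,-0.0008,0,0.025,0,0.05,-0.0008,0,0.025,0,0.05,-0.0008,0,0.025,0]
}}

```text
time: 13.12
position: [0.5732, -0.0504, 0.3439]
tool_rot: [0.839, 0.544, 0.004, 0.003]
ft_force: [5.7, 5.0, 5.3]
grip_width: 0.0636
```

Run:
```python
from rig import *
from h import *
F=[]
for i in range(6):
    s=camera("scene");o=get_obs();F.append(np.r_[o["ft_force"],o["moment"]])
print(np.round(o["position"],4),np.round(np.mean(F,0),2),np.round(np.std(F,0),2),o["grip_width"])
t=camera("top");np.savez("t5.npz",**t);np.savez("s5.npz",**s)
cv2.imwrite("pics/h5.png",np.hstack([cv2.resize(t["pixels"][165:235,145:215],None,fx=5.6,fy=5.6,interpolation=2),cv2.resize(s["pixels"][120:190,205:275],None,fx=5.6,fy=5.6,interpolation=2)]))
```

```text
[ 0.5731 -0.0504  0.344 ] [ 5.16  5.07  5.28  0.66 -0.59 -0.12] [0.26 0.58 0.44 0.01 0.02 0.02] 0.06390009362577796
```

View pics/h5.png

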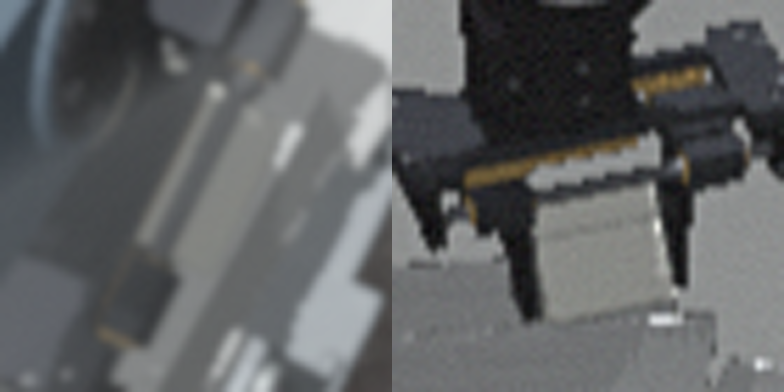

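Emit:
{"name": "servo_tool", "arguments": {
  "steps": [0.05,0,0,-0.01,0,0.05,0,0,-0.025,0,0.05,0,0,-0.045,0,0.05,0,0,-0.06,0,0.05,0,0,-0.06,0]
}}

```text
time: 14.1
position: [0.571, -0.051, 0.4033]
tool_rot: [0.839, 0.544, 0.001, 0.001]
ft_force: [-0.5, 0.2, -2.2]
grip_width: 0.0643
```

Run:
```python
from rig import *
from h import *
o=get_obs();print(np.round(o["position"],4),np.round(o["tool_rot"],4),o["ft_force"],o["grip_width"])
t=camera("top");s=camera("scene");np.savez("t6.npz",**t);np.savez("s6.npz",**s)
crop(t,120,150,220,270,5,"pics/t6.png");crop(s,180,110,280,210,6,"pics/s6.png")
```

```text
[ 0.571  -0.051   0.4033] [0.839  0.5441 0.0009 0.0012] [-0.54135908  0.24459777 -2.15109369] 0.06425788322204232
```

View pics/t6.png

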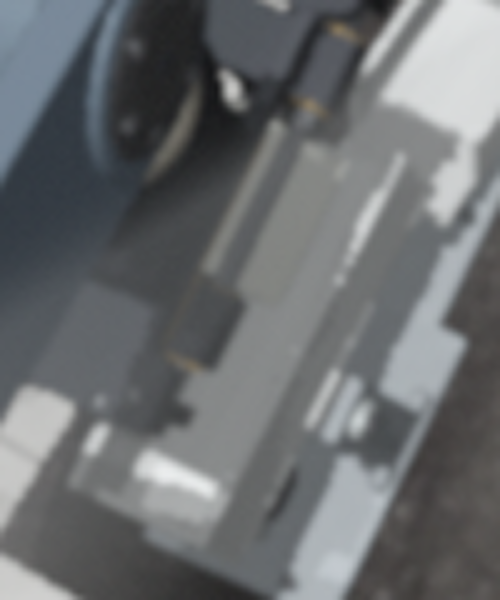

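View pics/s6.png

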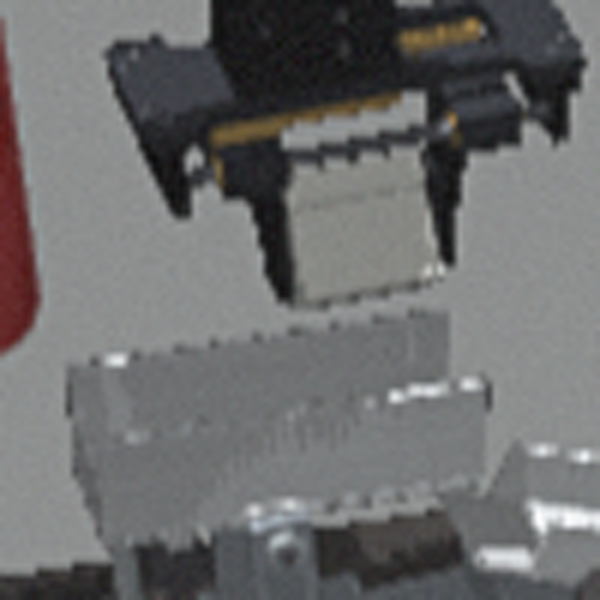

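Run:
```python
from h import *
for i in(3,4,5):
    t=ld(f"t{i}.npz");s=ld(f"s{i}.npz")
    cv2.imwrite(f"pics/c{i}.png",np.hstack([cv2.resize(t["pixels"][170:220,155:205],None,fx=8,fy=8,interpolation=2),cv2.resize(s["pixels"][130:180,215:265],None,fx=8,fy=8,interpolation=2)]))
a=[cv2.imread(f"pics/c{i}.png") for i in(3,4)]
im=np.vstack([a[0][:300],a[1][:300]]);cv2.imwrite("pics/c34.png",im)
```

```text
(no output)
```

View pics/c3.png

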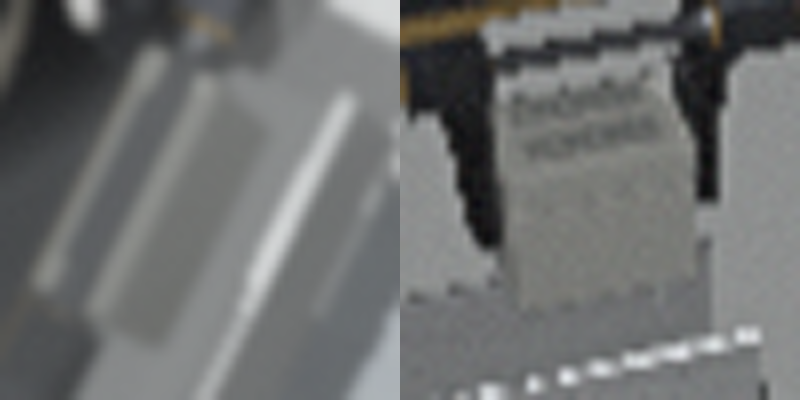

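View pics/c4.png

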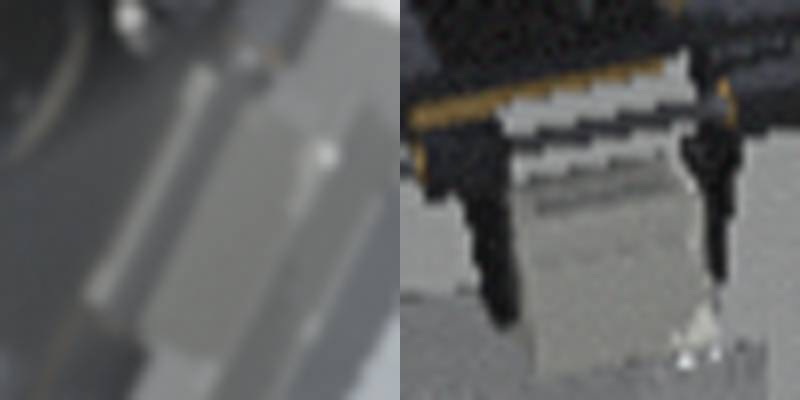

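View pics/c5.png

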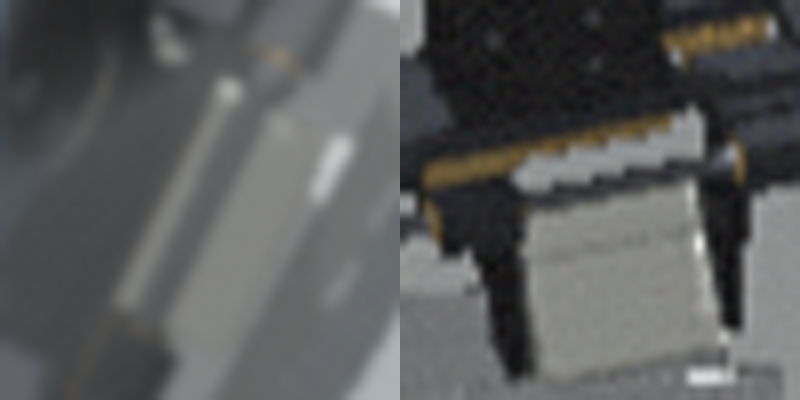

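Run:
```python
from edges import *
t=ld("t3.npz");s=ld("s3.npz");t6=ld("t6.npz");s6=ld("s6.npz")
th=np.radians(-24.15);T=np.array([np.cos(th),np.sin(th)]);N=np.array([-np.sin(th),np.cos(th)])
def run(c,u0,v0,k,a,b,mode,z,half,n):
    A,B,r=prof_fit(c,(u0+a[0]/k,v0+a[1]/k),(u0+b[0]/k,v0+b[1]/k),mode,half)
    P=pl(c,*A,z)*1e3;Q=pl(c,*B,z)*1e3;d=Q-P
    print(n,"res %.2f"%r,A.round(1),B.round(1),"yaw %.2f"%np.degrees(np.arctan2(d[1],d[0])),"along",np.round([T@X[:2] for X in(P,Q)],1),"perp",np.round([N@X[:2] for X in(P,Q)],1))
run(t,155,170,8,(230,350),(345,100),"peak",.172,2.5,"t3 near stripe")
run(t,155,170,8,(165,345),(265,135),"edge",.1943,1.5,"t3 box bottom")
for z in(.1943,.186,.18): print(z,[np.round([T@x,N@x],1) for c,p in((t,(181.5,200)),(s,(240.5,166.4))) for x in [pl(c,*p,z)[:2]*1e3]])
# two-line triangulation of box near bottom edge: find z where perps agree after rocker-derived offset
g=cv2.cvtColor(t["pixels"],cv2.COLOR_BGR2GRAY)
print(g[197,170:195])
print(cv2.cvtColor(ld("top0.npz")["pixels"],cv2.COLOR_BGR2GRAY)[197,160:200])
```

```text
t3 near stripe res 0.14 [182.7 213.3] [197.4 182.2] yaw -23.28 along [513.2 582.9] perp [160.2 161.3]
t3 box bottom res 0.04 [175.2 212.9] [188.  186.8] yaw -24.09 along [506.8 564.5] perp [167.5 167.5]
0.1943 [array([535.3, 167.6]), array([539.1, 173.1])]
0.186 [array([535.7, 170.2]), array([541.9, 184.1])]
0.18 [array([536.1, 172. ]), array([544., 192.])]
[109 128 138 136 126 118 114 114 113 114 114 115 118 126 135 137 139 138
 152 184 206 198 162 124 114]
[202 179 145 133 132 132 131 131 131 138 162 193 209 214 215 215 216 216
 216 216 216 217 218 219 219 220 220 219 216 215 215 200 161 121 109 108
 107 107 108 114]
```

Run:
```python
from h import *
t=ld("t6.npz");s=ld("s6.npz")
cv2.imwrite("pics/c6.png",np.hstack([cv2.resize(t["pixels"][165:215,155:205],None,fx=8,fy=8,interpolation=2),cv2.resize(s["pixels"][118:168,215:265],None,fx=8,fy=8,interpolation=2)]))
```

```text
(no output)
```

View pics/c6.png

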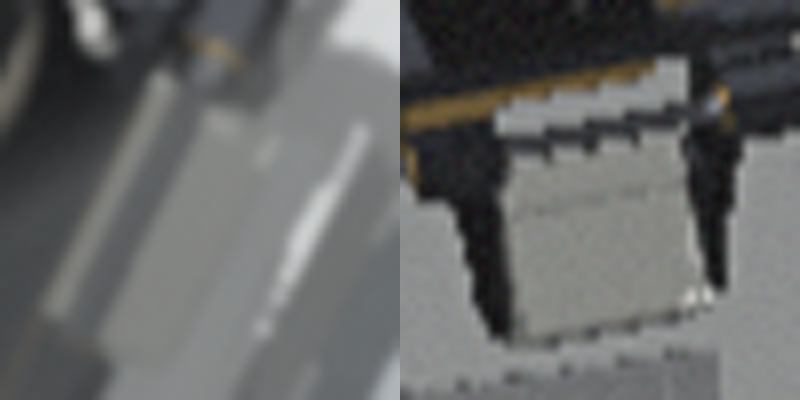

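Run:
```python
from h import *
from scipy.optimize import brentq
t=ld("t6.npz");s=ld("s6.npz")
th=np.radians(-24.15);N=np.array([-np.sin(th),np.cos(th)])
pt=lambda u,v,z:N@pl(t,u,v,z)[:2]*1e3+2.15
ps=lambda u,v,z:N@pl(s,u,v,z)[:2]*1e3-2.15
for n,a,b in(("bottom",(182.75,196.25),(241.9,158.6)),("seam/top",(176.9,193.75),(239,138.5)),("c3 bottom",(182.9,197),(240.5,166.4))):
    z=brentq(lambda z:pt(*a,z)-ps(*b,z),.05,.45);print(n,z,pt(*a,z))
```

```text
bottom 0.2255356339673758 161.03345900348955
seam/top 0.2956221300090129 150.7783387030733
c3 bottom 0.1953389854412642 169.5520819512151
```

Emit:
{"name": "servo_tool", "arguments": {
  "steps": [0.05,-0.03,-0.02,0,0,0.05,-0.075,-0.05,0,0,0.05,-0.12,-0.08,0,0,0.05,-0.15,-0.0975,0,0,0.05,-0.152,-0.0975,0.05,0,0.05,-0.152,-0.0975,0.11,0,0.05,-0.152,-0.0975,0.16,0,0.05,-0.152,-0.0975,0.19,0,0.05,-0.152,-0.0975,0.2,0,0.05,-0.152,-0.0975,0.2,0]
}}

```text
time: 15.45
position: [0.4198, -0.1499, 0.2014]
tool_rot: [0.839, 0.544, -0.0, -0.001]
ft_force: [0.3, 0.3, -2.9]
grip_width: 0.0638
```

Run:
```python
from rig import *
from h import *
o=get_obs();print(np.round(o["position"],4),np.round(o["tool_rot"],4),o["ft_force"],o["grip_width"])
t=camera("top");s=camera("scene");np.savez("t7.npz",**t);np.savez("s7.npz",**s)
cv2.imwrite("pics/c7.png",np.hstack([cv2.resize(t["pixels"][200:280,200:280],None,fx=5,fy=5,interpolation=2),cv2.resize(s["pixels"][200:280,205:285],None,fx=5,fy=5,interpolation=2)]))
```

```text
[ 0.4198 -0.1499  0.2014] [ 8.390e-01  5.441e-01 -3.000e-04 -6.000e-04] [ 0.29430594  0.28594003 -2.93799008] 0.06379959504204469
```

View pics/c7.png

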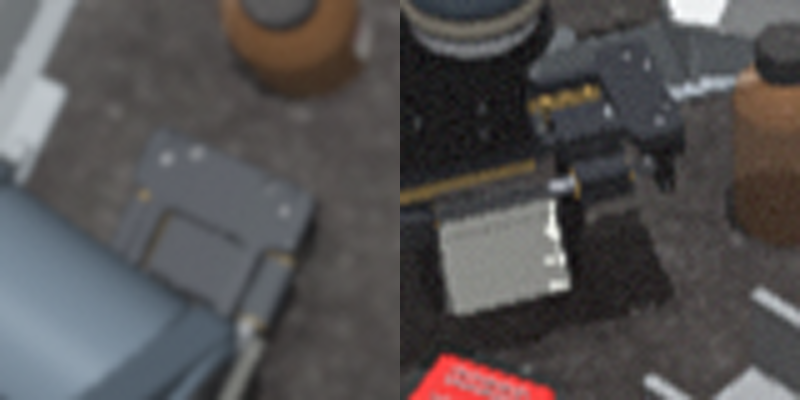

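Emit:
{"name": "servo_tool", "arguments": {
  "force": 10,
  "steps": [0.05,0,0,0.003,0,0.05,0,0,0.006,0,0.05,0,0,0.008,0,0.05,0,0,0.008,0]
}}

```text
time: 16.05
position: [0.4203, -0.1502, 0.1949]
tool_rot: [0.839, 0.544, 0.001, 0.001]
ft_force: [-1.3, 0.0, 4.3]
grip_width: 0.064
```

```bash
cat > look.py <<'E'
import sys
from rig import *
from h import *
i,tu,tv,su,sv,w=sys.argv[1],*map(int,sys.argv[2:7])
o=get_obs();print(o["time"],np.round(o["position"],4),np.round(o["tool_rot"],4),np.round(o["ft_force"],1),round(o["grip_width"],4))
t=camera("top");s=camera("scene");np.savez(f"t{i}.npz",**t);np.savez(f"s{i}.npz",**s)
k=400/w
cv2.imwrite(f"pics/c{i}.png",np.hstack([cv2.resize(t["pixels"][tv:tv+w,tu:tu+w],None,fx=k,fy=k,interpolation=2),cv2.resize(s["pixels"][sv:sv+w,su:su+w],None,fx=k,fy=k,interpolation=2)]))
E
python3 look.py 8 200 200 205 200 80
```

```text
16.05 [ 0.4203 -0.1502  0.1949] [8.390e-01 5.442e-01 6.000e-04 1.500e-03] [-1.3  0.   4.3] 0.064
```

View pics/c8.png

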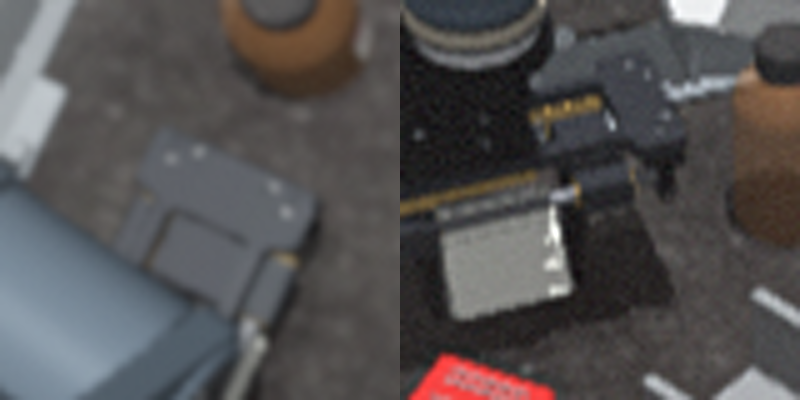

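Emit:
{"name": "servo_tool", "arguments": {
  "force": 6,
  "steps": [0.05,0,0,0.002,0,0.05,0,0,0.004,0,0.05,0,0,0.006,0,0.05,0,0,0.008,0,0.05,0,0,0.008,0]
}}

```text
time: 16.77
position: [0.4204, -0.1503, 0.1859]
tool_rot: [0.839, 0.544, 0.0, 0.001]
ft_force: [1.1, -1.2, 5.5]
grip_width: 0.0638
```

```bash
python3 look.py 9 200 200 205 200 80
```

```text
16.775 [ 0.4204 -0.1503  0.1859] [8.390e-01 5.441e-01 4.000e-04 1.100e-03] [ 1.1 -1.2  5.5] 0.0638
```

View pics/c9.png

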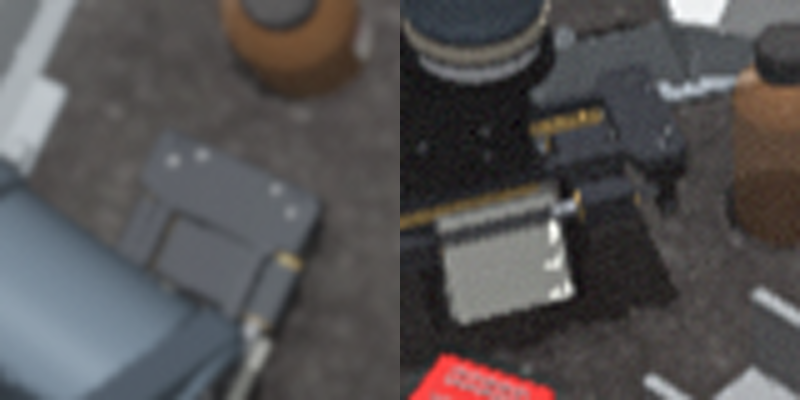

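Emit:
{"name": "servo_tool", "arguments": {
  "steps": [0.07,0,0,0,0,0.087,0,0,0,0,0.087,0,0,0,0,0.087,0,0,0,0]
}}

```text
time: 17.38
position: [0.4196, -0.1497, 0.1856]
tool_rot: [0.839, 0.544, -0.0, -0.0]
ft_force: [-1.2, -1.3, 1.2]
grip_width: 0.0855
```

```bash
python3 look.py 10 200 200 205 200 80
```

```text
17.375 [ 0.4196 -0.1497  0.1856] [ 8.389e-01  5.442e-01 -2.000e-04 -4.000e-04] [-1.2 -1.3  1.2] 0.0855
```

View pics/c10.png

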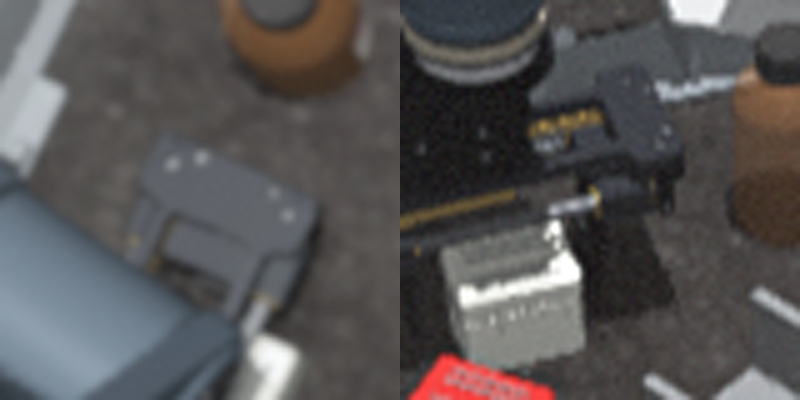

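Emit:
{"name": "servo_tool", "arguments": {
  "steps": [0.087,0,0,-0.01,0,0.087,0,0,-0.05,0,0.087,0,0,-0.1,0,0.087,0,0,-0.16,0,0.087,0.05,0,-0.2,0,0.087,0.1,0,-0.21,0,0.087,0.15,0,-0.21,0,0.087,0.2,0,-0.21,0,0.087,0.2,0,-0.21,0]
}}

```text
time: 18.6
position: [0.5016, 0.0355, 0.3965]
tool_rot: [0.838, 0.546, 0.001, 0.0]
ft_force: [-0.5, -0.8, -0.7]
grip_width: 0.0874
```

```bash
python3 look.py 11 200 200 205 200 100
```

```text
18.6 [0.5016 0.0355 0.3965] [8.376e-01 5.463e-01 7.000e-04 3.000e-04] [-0.5 -0.8 -0.7] 0.0874
```

View pics/c11.png

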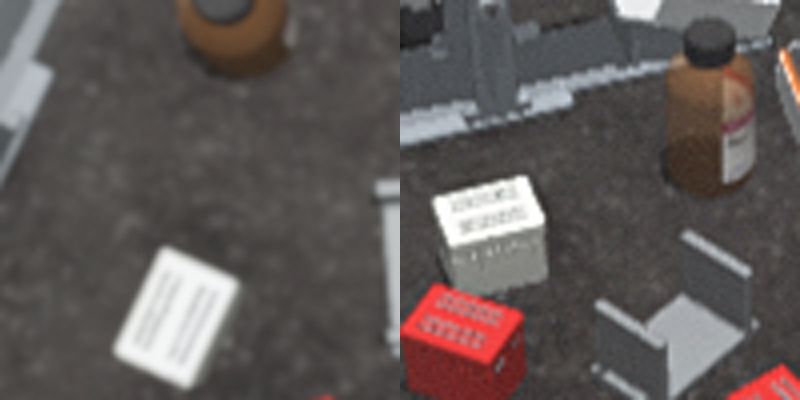

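```bash
cat > lid.py <<'E'
from h import *
def lid(c,roi,z,thr=200):
    hsv=cv2.cvtColor(c["pixels"],cv2.COLOR_BGR2HSV)
    m=((hsv[...,2]>thr)&(hsv[...,1]<30)).astype(np.uint8)
    u0,v0,u1,v1=roi;mm=np.zeros_like(m);mm[v0:v1,u0:u1]=m[v0:v1,u0:u1]
    mm=cv2.morphologyEx(mm,cv2.MORPH_CLOSE,np.ones((5,5),np.uint8))
    cs,_=cv2.findContours(mm,0,2);k=max(cs,key=cv2.contourArea)
    P=np.array([pl(c,*p[0],z)[:2] for p in k],np.float32);return cv2.minAreaRect(P*1000)
E
python3 - <<'E'
from lid import *
print(lid(ld("t11.npz"),(225,255,265,300),.056));print(lid(ld("s11.npz"),(208,240,250,275),.056))
E
```

```text
((407.8923034667969, -173.10440063476562), (44.629215240478516, 62.33329772949219), 66.09302520751953)
((411.41290283203125, -172.08096313476562), (46.56416320800781, 62.71039581298828), 66.1246109008789)
```

Emit:
{"name": "servo_tool", "arguments": {
  "force": 15,
  "steps": [0.087,-0.05,0,0,0.18,0.087,-0.11,0,0,0.36,0.087,-0.17,0,0,0.54,0.087,-0.22,0.001,0,0.72,0.087,-0.2275,0.001,0,0.9,0.087,-0.2275,0.001,0,1.08,0.087,-0.2275,0.001,0.03,1.26,0.087,-0.2275,0.001,0.06,1.44,0.087,-0.2275,0.001,0.09,1.571,0.087,-0.2275,0.001,0.12,1.571,0.087,-0.2275,0.001,0.12,1.571]
}}

```text
time: 20.08
position: [0.408, -0.1759, 0.2745]
tool_rot: [0.978, -0.21, -0.003, -0.001]
ft_force: [0.5, -0.2, 1.5]
grip_width: 0.0871
```

```bash
python3 look.py 12 200 200 205 200 90
```

```text
20.075 [ 0.408  -0.1759  0.2745] [ 0.9778 -0.2097 -0.0026 -0.0011] [ 0.5 -0.2  1.5] 0.0871
```

View pics/c12.png

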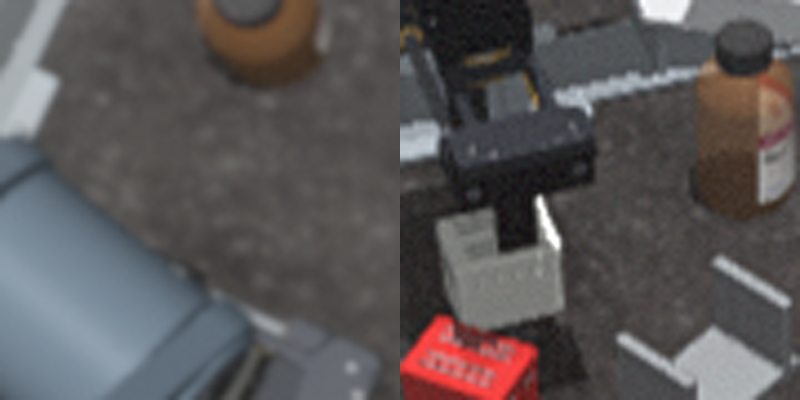

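Emit:
{"name": "servo_tool", "arguments": {
  "steps": [0.07,0,-0.003,0,0,0.07,0,-0.003,0,0,0.07,0,-0.003,0.03,0,0.07,0,-0.003,0.06,0,0.07,0,-0.003,0.0725,0,0.03,0,-0.003,0.0725,0,0.03,0,-0.003,0.0725,0,0.03,0,-0.003,0.0725,0,0.03,0,-0.003,0.0725,0,0.03,0,-0.003,0.0725,0]
}}

```text
time: 21.42
position: [0.411, -0.1727, 0.2041]
tool_rot: [0.978, -0.209, 0.001, 0.0]
ft_force: [0.6, 1.2, 6.5]
grip_width: 0.0459
```

```bash
python3 look.py 13 200 200 205 200 90
```

```text
21.425 [ 0.411  -0.1727  0.2041] [ 9.780e-01 -2.085e-01  8.000e-04  4.000e-04] [0.6 1.2 6.5] 0.0459
```

Emit:
{"name": "servo_tool", "arguments": {
  "steps": [0.07,0,0,0,0,0.087,0,0,0,0,0.087,0,0,0,0,0.087,0,0,-0.04,0,0.087,0,0,-0.1,0,0.087,0,-0.05,-0.15,-0.18,0.087,0,-0.1,-0.2,-0.36,0.087,0,-0.15,-0.2,-0.54,0.087,0,-0.2,-0.2,-0.72,0.087,0,-0.2,-0.2,-0.9,0.087,0,-0.2,-0.2,-1.08,0.087,0,-0.2,-0.2,-1.26]
}}

```text
time: 23.02
position: [0.492, 0.0104, 0.4029]
tool_rot: [0.912, 0.411, -0.0, -0.0]
ft_force: [-0.3, 0.8, -1.1]
grip_width: 0.0868
```

```bash
python3 look.py 14 200 200 205 200 100
python3 - <<'E'
from lid import *
N=np.array([.4091,.9125]);T=np.array([.9125,-.4091])
for f,r in(("t14.npz",(220,250,270,305)),("s14.npz",(205,235,255,280))):
    q=lid(ld(f),r,.056);print(q,T@q[0],N@q[0])
E
```

```text
23.025 [0.492  0.0104 0.4029] [ 9.117e-01  4.107e-01 -5.000e-04 -3.000e-04] [-0.3  0.8 -1.1] 0.0868
((407.5822448730469, -173.53872680664062), (44.34983825683594, 62.87932586669922), 64.70108032226562) 442.9134915832519 8.387808166503902
((411.2374267578125, -172.49569702148438), (47.411827087402344, 62.71263122558594), 66.08993530273438) 445.8221415679931 10.834907754516621
```

View pics/c14.png

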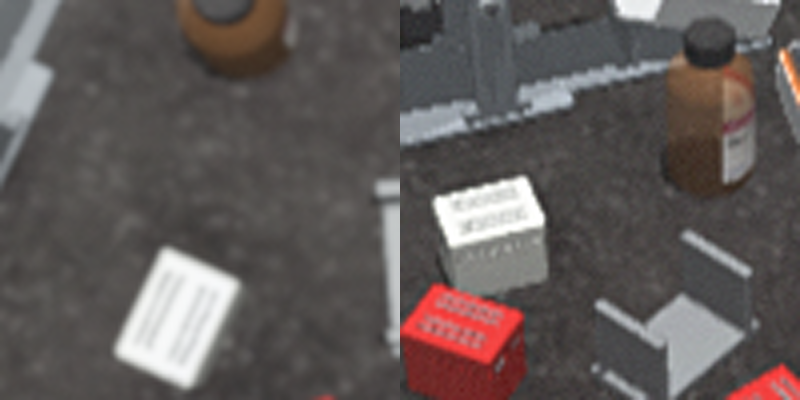

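Emit:
{"name": "servo_tool", "arguments": {
  "steps": [0.087,-0.05,0.016,0,-0.15,0.087,-0.1,0.032,0,-0.304,0.087,-0.15,0.048,0,-0.304,0.087,-0.185,0.0585,0,-0.304,0.087,-0.191,0.0602,0.05,-0.304,0.087,-0.191,0.0602,0.09,-0.304,0.087,-0.191,0.0602,0.1,-0.304,0.087,-0.191,0.0602,0.1,-0.304]
}}

```text
time: 24.12
position: [0.4098, -0.1724, 0.3032]
tool_rot: [0.841, 0.541, -0.0, -0.0]
ft_force: [-0.2, 0.3, 0.0]
grip_width: 0.0871
```

```bash
python3 look.py 15 200 200 205 200 90
```

```text
24.125 [ 0.4098 -0.1724  0.3032] [ 8.412e-01  5.407e-01 -2.000e-04 -5.000e-04] [-0.2  0.3  0. ] 0.0871
```

View pics/c15.png

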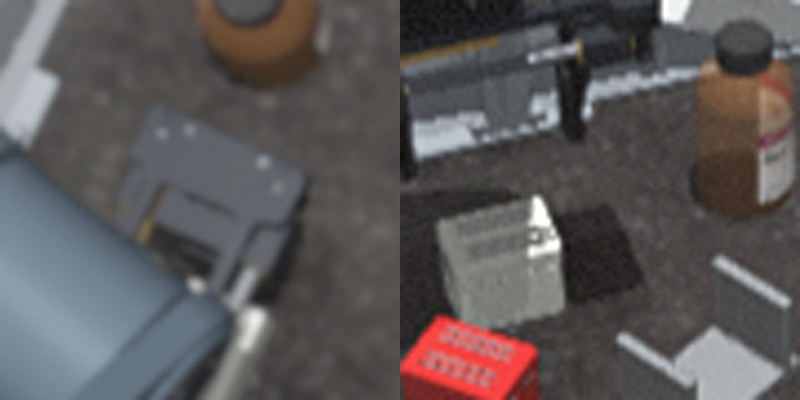

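Run:
```python
from h import *
s=ld("s15.npz");t=ld("t15.npz")
print(pj(s,(.4541,-.1922,.121)),"seen",((575-400)*90/400+205,135*90/400+200))
print(pj(s,(.4098,-.1724,.056)))
```

```text
[243.03107127 229.66392013] seen (244.375, 230.375)
[226.29280449 252.63207269]
```

Emit:
{"name": "servo_tool", "arguments": {
  "force": 35,
  "steps": [0.087,0,0,0,-0.008,0.087,0,0,0.04,-0.008,0.087,0,0,0.08,-0.008,0.087,0,0,0.103,-0.008,0.087,0,0,0.103,-0.008,0.05,0,0,0.103,-0.008,0.05,0,0,0.103,-0.008,0.05,0,0,0.103,-0.008,0.05,0,0,0.103,-0.008,0.05,0,0,0.103,-0.008,0.05,0,0,0.103,-0.008,0.05,0,0,0.103,-0.008]
}}

```text
time: 25.72
position: [0.4099, -0.1726, 0.2011]
tool_rot: [0.839, 0.545, 0.0, 0.001]
ft_force: [0.4, 1.2, 6.3]
grip_width: 0.0635
```

```bash
python3 look.py 16 200 200 205 200 90
```

```text
25.725 [ 0.4099 -0.1726  0.2011] [8.387e-01 5.446e-01 4.000e-04 1.000e-03] [0.4 1.2 6.3] 0.0635
```

View pics/c16.png

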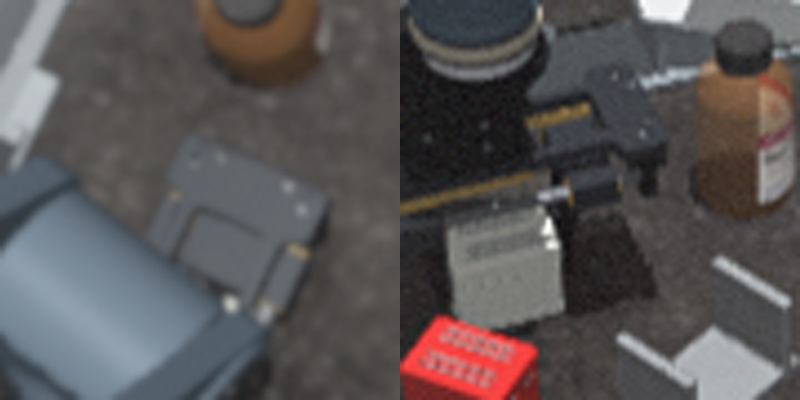

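Emit:
{"name": "servo_tool", "arguments": {
  "steps": [0.05,0,0,-0.015,0,0.05,0,0,-0.06,0,0.05,0,0,-0.12,0,0.05,0,0,-0.175,0,0.05,0.03,0.015,-0.195,0,0.05,0.08,0.042,-0.195,0,0.05,0.13,0.069,-0.195,0,0.05,0.165,0.087,-0.195,0,0.05,0.178,0.094,-0.195,0,0.05,0.1815,0.0955,-0.195,0,0.05,0.1815,0.0955,-0.195,0,0.05,0.1815,0.0955,-0.195,0]
}}

```text
time: 27.32
position: [0.5698, -0.0463, 0.3952]
tool_rot: [0.839, 0.544, -0.0, -0.0]
ft_force: [-0.7, -0.3, -1.8]
grip_width: 0.0637
```

```bash
python3 look.py 17 155 170 215 130 50
```

```text
27.325 [ 0.5698 -0.0463  0.3952] [ 8.391e-01  5.440e-01 -5.000e-04 -3.000e-04] [-0.7 -0.3 -1.8] 0.0637
```

View pics/c17.png

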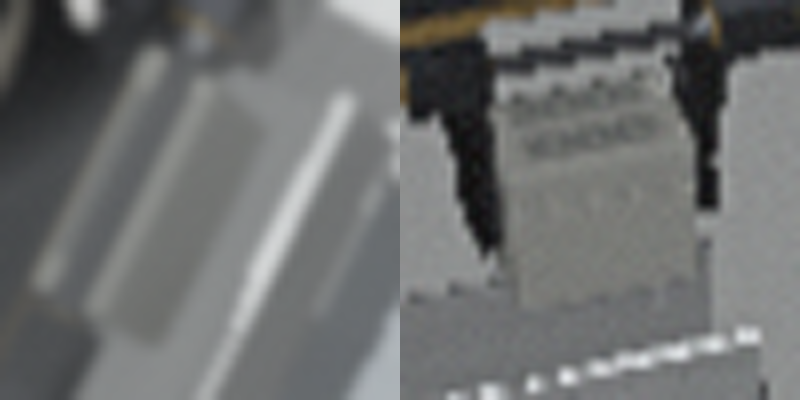

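Run:
```python
from h import *
from scipy.optimize import brentq
th=np.radians(-24.15);N=np.array([-np.sin(th),np.cos(th)])
def tri(i,a,b,o=2.15):
    t=ld(f"t{i}.npz");s=ld(f"s{i}.npz")
    pt=lambda z:N@pl(t,*a,z)[:2]*1e3+o
    ps=lambda z:N@pl(s,*b,z)[:2]*1e3-(4.3-o)
    z=brentq(lambda z:pt(z)-ps(z),.05,.45);print(i,round(z,4),round(pt(z),1))
for a in((188.1,198.75),(187,198.75),(189,198.75)): tri(4,a,(243.75,174.6))
tri(17,(181.5,201.25),(240.9,166.3));tri(17,(182.2,201.25),(240.9,166.3))
t=ld("t4.npz");g=cv2.cvtColor(t["pixels"],cv2.COLOR_BGR2GRAY)
for r in(195,199,203):print(r,g[r,172:200].tolist())
print("17")
t=ld("t17.npz");g=cv2.cvtColor(t["pixels"],cv2.COLOR_BGR2GRAY)
for r in(195,199,203):print(r,g[r,172:200].tolist())
```

```text
4 0.1687 166.6
4 0.1666 169.3
4 0.1704 164.4
17 0.1967 167.9
17 0.1979 166.2
195 [117, 124, 117, 103, 96, 94, 96, 107, 118, 122, 121, 121, 120, 121, 121, 121, 120, 120, 125, 135, 140, 132, 121, 114, 112, 112, 113, 113]
199 [116, 102, 96, 92, 93, 104, 116, 120, 120, 121, 120, 120, 119, 118, 119, 119, 119, 120, 122, 118, 113, 112, 112, 113, 112, 113, 117, 124]
203 [94, 92, 93, 103, 115, 120, 120, 119, 119, 119, 117, 118, 118, 119, 118, 119, 120, 114, 107, 106, 109, 112, 112, 112, 117, 124, 121, 113]
17
195 [128, 137, 134, 124, 117, 116, 114, 114, 114, 114, 116, 120, 129, 136, 138, 138, 140, 153, 184, 204, 196, 160, 125, 114, 113, 113, 113, 119]
199 [133, 123, 116, 115, 114, 114, 113, 114, 114, 119, 128, 136, 138, 139, 139, 152, 185, 207, 202, 169, 127, 113, 113, 113, 113, 115, 122, 125]
203 [115, 114, 113, 113, 112, 112, 112, 118, 128, 136, 138, 138, 139, 149, 183, 207, 203, 170, 128, 113, 113, 113, 113, 114, 121, 126, 118, 110]
```

Emit:
{"name": "servo_tool", "arguments": {
  "steps": [0.05,0.0012,0,0,0,0.05,0.0012,0,0.01,0,0.05,0.0012,0,0.018,0,0.05,0.0012,0,0.024,0,0.05,0.0012,0,0.026,0,0.05,0.0012,0,0.026,0,0.05,0.0012,0,0.026,0]
}}

```text
time: 28.3
position: [0.5713, -0.0444, 0.3695]
tool_rot: [0.839, 0.545, 0.0, 0.0]
ft_force: [-0.4, -0.8, -2.4]
grip_width: 0.0637
```

```bash
python3 look.py 18 155 170 215 130 50
python3 - <<'E'
from rig import *
import numpy as np
F=[]
for i in range(5):
    camera("top");F.append(get_obs()["ft_force"])
print(np.mean(F,0).round(2))
E
```

```text
28.3 [ 0.5713 -0.0444  0.3695] [8.387e-01 5.446e-01 2.000e-04 2.000e-04] [-0.4 -0.8 -2.4] 0.0637
[-0.1   0.24 -2.47]
```

View pics/c18.png

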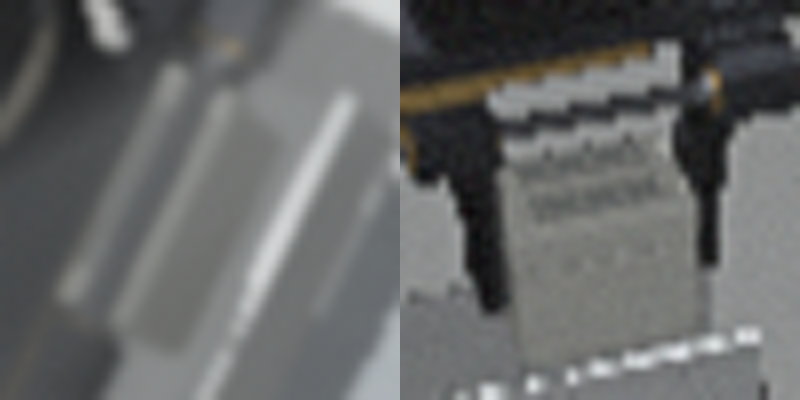

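Emit:
{"name": "servo_tool", "arguments": {
  "steps": [0.05,-0.001,0,0,0,0.05,-0.001,0,0.004,0,0.05,-0.001,0,0.01,0,0.05,-0.001,0,0.015,0,0.05,-0.001,0,0.015,0]
}}

```text
time: 29.28
position: [0.5706, -0.0452, 0.3535]
tool_rot: [0.839, 0.545, -0.001, -0.001]
ft_force: [0.8, 0.6, -2.8]
grip_width: 0.0636
```

```bash
python3 look.py 19 155 170 215 130 50
python3 - <<'E'
from rig import *
import numpy as np
F=[]
for i in range(4):
    camera("top");F.append(get_obs()["ft_force"])
print(np.mean(F,0).round(2),get_obs()["position"])
E
```

```text
29.275 [ 0.5706 -0.0452  0.3535] [ 8.387e-01  5.446e-01 -5.000e-04 -6.000e-04] [ 0.8  0.6 -2.8] 0.0636
[-0.64 -0.18 -2.65] [ 0.57087325 -0.04529917  0.35446437]
```

View pics/c19.png

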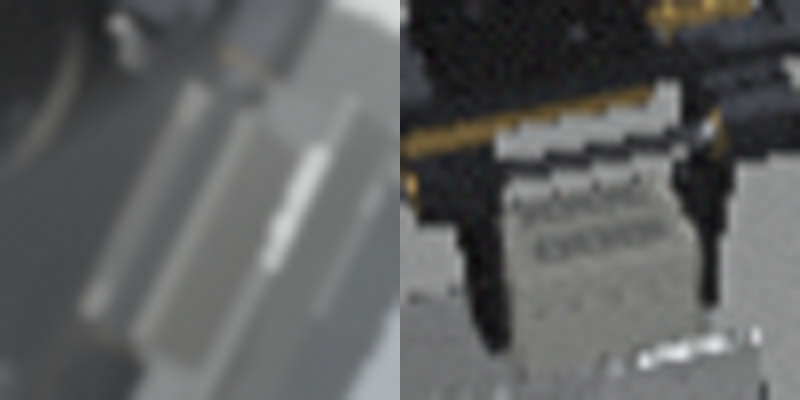

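Emit:
{"name": "servo_tool", "arguments": {
  "steps": [0.05,0,0,0.006,0,0.05,0,0,0.013,0,0.05,0,0,0.02,0,0.05,0,0,0.026,0,0.05,0,0,0.031,0,0.05,0,0,0.032,0,0.05,0,0,0.032,0]
}}

```text
time: 30.45
position: [0.5709, -0.0453, 0.3223]
tool_rot: [0.839, 0.545, 0.0, 0.0]
ft_force: [0.3, 0.4, -2.7]
grip_width: 0.0638
```

```bash
python3 look.py 20 135 160 195 130 75
python3 - <<'E'
from rig import *
import numpy as np
F=[]
for i in range(4):
    camera("top");F.append(get_obs()["ft_force"])
print(np.mean(F,0).round(2),get_obs()["position"])
E
```

```text
30.45 [ 0.5709 -0.0453  0.3223] [0.8387 0.5446 0.     0.    ] [ 0.3  0.4 -2.7] 0.0638
[ 0.18 -0.11 -2.38] [ 0.57085605 -0.04529345  0.32246236]
```

View pics/c20.png

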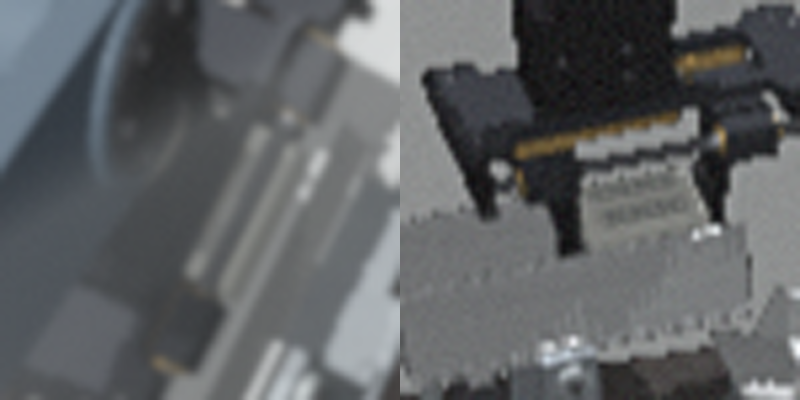

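Emit:
{"name": "servo_tool", "arguments": {
  "steps": [0.05,0,0,0.0012,0,0.05,0,0,0.0022,0,0.05,0,0,0.003,0,0.05,0,0,0.003,0,0.05,0,0,0.003,0]
}}

```text
time: 31.38
position: [0.5708, -0.0453, 0.3192]
tool_rot: [0.839, 0.545, 0.0, -0.0]
ft_force: [-0.7, 0.0, -2.6]
grip_width: 0.0636
```

Run:
```python
from rig import *
import numpy as np
F=[]
for i in range(4):
    camera("top");F.append(get_obs()["ft_force"])
print(np.mean(F,0).round(2),get_obs()["position"])
```

```text
[ 0.44 -0.23 -2.61] [ 0.57079731 -0.04527253  0.31926255]
```

Emit:
{"name": "servo_tool", "arguments": {
  "steps": [0.05,0,0,0.0004,0,0.05,0,0,0.0008,0,0.05,0,0,0.0008,0]
}}

```text
time: 31.95
position: [0.5709, -0.0453, 0.3187]
tool_rot: [0.839, 0.545, 0.0, 0.0]
ft_force: [0.1, 0.6, 0.6]
grip_width: 0.0638
```

Run:
```python
from rig import *
import numpy as np
F=[]
for i in range(4):
    camera("top");F.append(get_obs()["ft_force"])
print(np.mean(F,0).round(2),get_obs()["position"])
```

```text
[0.17 0.08 0.21] [ 0.57090465 -0.04532218  0.31859125]
```

Emit:
{"name": "servo_tool", "arguments": {
  "steps": [0.087,0,0,0,0,0.087,0,0,0,0,0.087,0,0,-0.02,0,0.087,0,0,-0.065,0,0.087,0,0,-0.115,0,0.087,0,0,-0.13,0]
}}

```text
time: 32.9
position: [0.5714, -0.0454, 0.452]
tool_rot: [0.839, 0.545, 0.002, 0.003]
ft_force: [0.2, 0.7, -0.9]
grip_width: 0.087
```

```bash
python3 look.py 21 115 130 175 110 110
```

```text
32.9 [ 0.5714 -0.0454  0.452 ] [0.8387 0.5446 0.0023 0.0026] [ 0.2  0.7 -0.9] 0.087
```

View pics/c21.png

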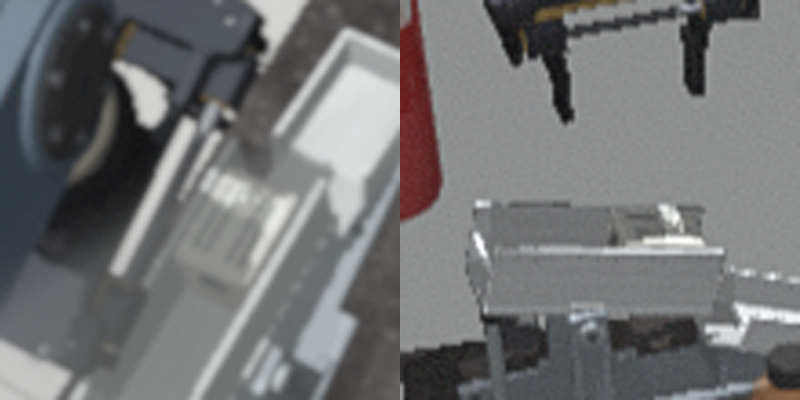

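Clean release; the rocker is tipping (right end lower). Back the arm away and wait.

Emit:
{"name": "servo_tool", "arguments": {
  "steps": [0.087,0,0,-0.02,0,0.087,-0.04,0,-0.02,0,0.087,-0.09,0,-0.02,0,0.087,-0.13,0,-0.02,0,0.087,-0.16,0,-0.02,0,0.087,-0.16,0,-0.02,0,0.087,-0.16,0,-0.02,0,0.087,-0.16,0,-0.02,0]
}}

```text
time: 34.0
position: [0.5059, -0.1905, 0.4678]
tool_rot: [0.838, 0.545, -0.0, -0.001]
ft_force: [-0.5, 0.1, -1.5]
grip_width: 0.0872
```

```bash
python3 look.py 22 115 130 175 130 130
```

```text
34.0 [ 0.5059 -0.1905  0.4678] [ 8.383e-01  5.451e-01 -1.000e-04 -7.000e-04] [-0.5  0.1 -1.5] 0.0872
```

View pics/c22.png

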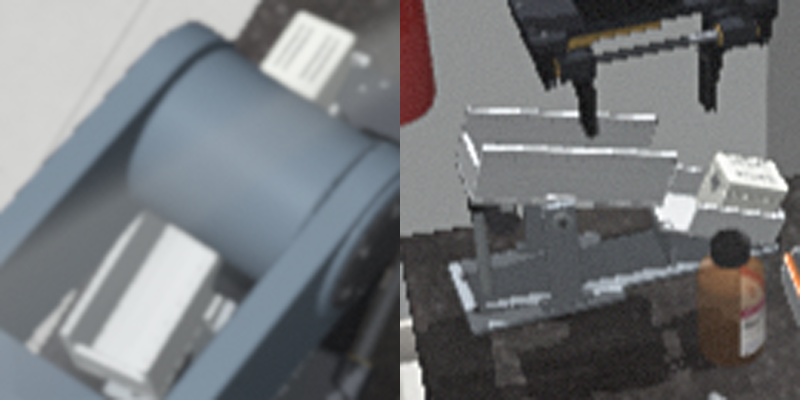

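Emit:
{"name": "servo_tool", "arguments": {
  "steps": [0.087,-0.05,0,0,0,0.087,-0.1,0,0,0,0.087,-0.14,0,0,0,0.087,-0.14,0,0,0,0.087,-0.14,0,0,0,0.087,-0.14,0,0,0,0.087,-0.14,0,0,0,0.087,-0.14,0,0,0,0.087,-0.14,0,0,0,0.087,-0.14,0,0,0,0.087,-0.14,0,0,0,0.087,-0.14,0,0,0]
}}

```text
time: 35.6
position: [0.4487, -0.3194, 0.4684]
tool_rot: [0.839, 0.545, -0.0, -0.0]
ft_force: [-0.4, 0.0, -0.2]
grip_width: 0.087
```

Emit:
{"name": "servo_tool", "arguments": {
  "steps": [0.087,0,0,0,0,0.087,0,0,0,0,0.087,0,0,0,0,0.087,0,0,0,0,0.087,0,0,0,0,0.087,0,0,0,0,0.087,0,0,0,0,0.087,0,0,0,0,0.087,0,0,0,0,0.087,0,0,0,0,0.087,0,0,0,0,0.087,0,0,0,0]
}}

```text
time: 37.1
position: [0.4487, -0.3193, 0.4685]
tool_rot: [0.839, 0.545, -0.0, 0.0]
ft_force: [-0.5, -0.9, -0.1]
grip_width: 0.0868
```

Emit:
{"name": "servo_tool", "arguments": {
  "steps": [0.087,0,0,0,0,0.087,0,0,0,0,0.087,0,0,0,0,0.087,0,0,0,0,0.087,0,0,0,0,0.087,0,0,0,0,0.087,0,0,0,0,0.087,0,0,0,0,0.087,0,0,0,0,0.087,0,0,0,0,0.087,0,0,0,0,0.087,0,0,0,0]
}}

```text
time: 38.6
position: [0.4487, -0.3193, 0.4685]
tool_rot: [0.839, 0.545, -0.0, 0.0]
ft_force: [0.0, 0.1, -0.2]
grip_width: 0.0871
```

```bash
python3 look.py 23 115 130 175 130 130
python3 - <<'E'
from edges import *
s=ld("s23.npz");t=ld("t23.npz")
for n in("scene","top"):pass
for c,n in((ld("scene0.npz"),"s0"),(s,"s23")):
    for a,b in(((190,173),(253,160)),((196,185.6),(260,171.6))):
        A,B,r=prof_fit(c,a,b,"peak",4);print(n,A.round(1),B.round(1),round(r,2))
E
```

```text
38.6 [ 0.4487 -0.3193  0.4685] [ 0.8387  0.5446 -0.      0.    ] [ 0.   0.1 -0.2] 0.0871
s0 [189.9 172.4] [252.9 159.5] 0.14
s0 [195.8 184.7] [259.9 171.2] 0.11
s23 [190.1 173.5] [252.3 156.5] 0.66
s23 [195.6 183.9] [260.3 172.9] 0.87
```

View pics/c23.png

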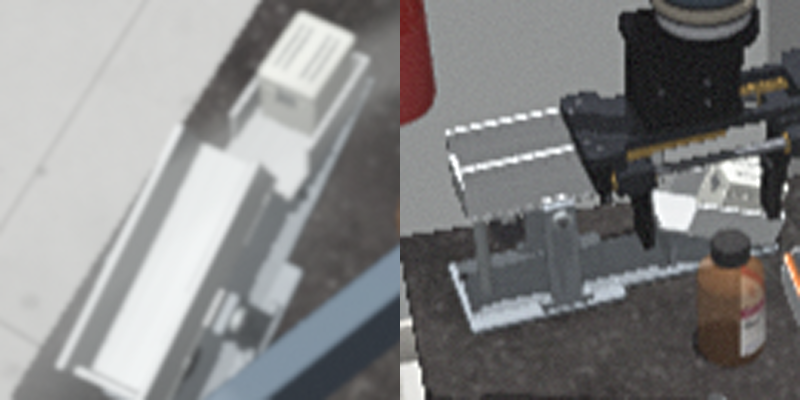

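Run:
```python
from edges import *
T=np.array([.9125,-.4091])
for f in("top0.npz","t23.npz"):
    c=ld(f)
    for a,b,m in(((135,249.5),(173,171.25),"peak"),((162.5,261),(201,183),"edge")):
        A,B,r=prof_fit(c,a,b,m,2.5,40);print(f,A.round(1),B.round(1),round(r,2))
for f in("scene0.npz","s23.npz"):
    c=ld(f);A,B,r=prof_fit(c,(190,173),(222,166.2),"peak",3);print(f,A.round(1),B.round(1))
    A,B,r=prof_fit(c,(196,185.2),(228,178.3),"peak",3);print(f,A.round(1),B.round(1))
c=ld("t23.npz");M=(cv2.absdiff(c["pixels"],ld("top0.npz")["pixels"]).max(2)>40)
cv2.imwrite("pics/diff.png",np.hstack([M.astype(np.uint8)*255]))
# seat expected: box lid centre = seat + 56mm * normal of slope
for al in(542+115,):pass
import itertools
piv=486
for off in(160,170,180):
    p=np.array([*( (piv+off+56*np.sin(.42))*T+192*np.array([.4091,.9125]))/1e3,.028+.056*np.cos(.42)]);print(off,pj(c,p))
```

```text
top0.npz [133.8 248.9] [172.4 171. ] 0.05
top0.npz [161.  260.3] [199.5 182.3] 0.04
t23.npz [133.8 248.9] [172.4 171. ] 0.05
t23.npz [161.1 260.3] [199.5 182.3] 0.03
scene0.npz [189.9 172.4] [221.9 165.9]
scene0.npz [195.9 184.7] [227.9 177.9]
s23.npz [189.9 172.4] [221.9 165.9]
s23.npz [195.9 184.7] [227.9 177.9]
160 [211.58752766 150.63838515]
170 [213.56497136 146.62536169]
180 [215.53909561 142.61907473]
```

View pics/diff.png

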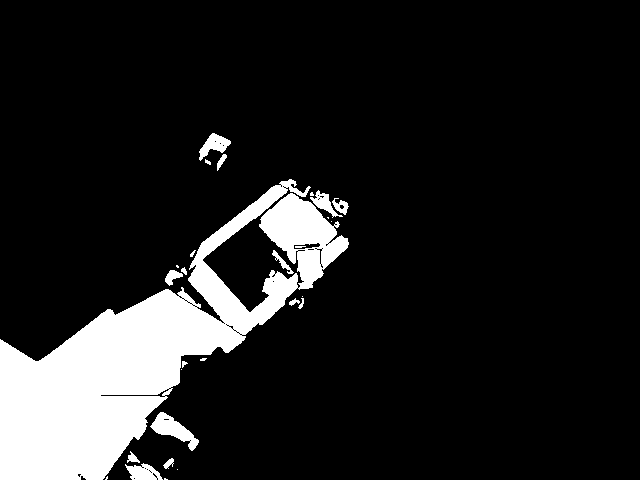

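Run:
```python
from h import *
t=ld("t23.npz");s=ld("s22.npz")
cv2.imwrite("pics/fin.png",np.hstack([cv2.resize(t["pixels"][120:190,180:250],None,fx=5.6,fy=5.6,interpolation=2),cv2.resize(s["pixels"][160:230,380-145:305],None,fx=5.6,fy=5.6,interpolation=2)]))
a=ld("s23.npz")["pixels"][205:248,268:296].astype(int);b=ld("scene0.npz")["pixels"][205:248,268:296].astype(int);print("bottle diff",np.abs(a-b).mean())
```

```text
bottle diff 5.059800664451827
```

View pics/fin.png

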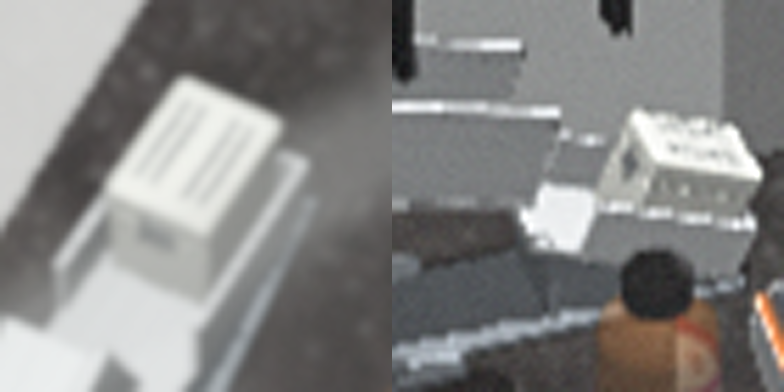

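The box lies lid up at the bottom of the trough against the end stop, so I am handing in.

```bash
python3 -c "
from rig import *
print(hand_in(),get_obs()['time'])"
```

```text
the job is handed in; nothing more can be done
the job is handed in; nothing more can be done
```

The slide box ended up lying lid up at the bottom of the trough against the end stop, and the empty rocker swung back level. One thing went wrong on the way: on my first try at loading it, the box caught on a rocker cheek and the gripper pressed on the rocker through it. I handed the job in at about 39 s with the gripper open and clear.

**What I did:** I lifted the box from the stand by its broad sides, stood it on the worktop and let go. I then took it by its end faces and set it into the channel about 54 mm beyond the pivot. When I opened the gripper, the rocker tipped and the box slid into the trough by itself.

**The failed first try:** I shifted the box about 3 mm the wrong way on a bad position correction, so it came down on the cheek on the robot's near side. The wrist force was about 9 N, the box slipped and tilted in the fingers, and the rocker appeared to tip slightly before it returned to level. That goes against the instruction not to push the rocker. I stood the box on the worktop again, squeezed it across its broad sides to centre it, re-gripped its ends and loaded it again. The second time it touched nothing until it reached the channel floor.

**Last checks:**
- **Rocker:** its cheek edges are within about 0.1 px of where they started, in both cameras.
- **Box:** its lid is about where the given seat position would put it, and it looks seated against the end stop.
- **Bottle, flask and beaker:** the top camera shows no change away from the arm, the box and the shadow. The bottle also looks unmoved in the scene camera.
- **Disagreement:** the two cameras differed by about 4 mm on where the rocker is. I settled it by comparing against the arm's own position and the contact force.

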